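# Fetch the tablet from behind the bottles

## Task

Move the round amber bottle, the square white bottle and the stoppered flask from the bottle caddy onto the grey spill tray, and once all three stand there take the tablet that leans behind them and lean it, right way up with its screen outwards, against the middle of the front of the small grey drawer unit, at about the slant it had in the caddy. Then put each of the three back upright in the caddy on the very spot where it stood at the start. Keep them upright all the time, and do not shift or upset the tool beaker, the vial rack or the blower.

Things in the scene. Friction and masses are not known exactly. Their poses are not given: they have to be found in the camera images.
- round_bottle: Round amber glass bottle with a paper label and a black screw cap, 176 mm tall: body 64 mm diameter up to 106 mm high, sloping shoulder, neck 27 mm diameter, cap 33 mm diameter from 150 to 176 mm high. About 0.34 kg. Origin: centre of its underside; z up along its axis. Take it by the cap from above.
- square_bottle: Square white plastic bottle with a paper label and white screw cap, 165 mm tall: body 58 x 58 mm up to 115 mm high, cap 42 mm diameter from 140 to 165 mm high. About 0.30 kg. Origin: centre of its underside; z up along its axis, x and y across its flats. Take it by the cap from above.
- flask: Conical clear glass flask with a black rubber stopper fixed in it, 158 mm tall: foot 76 mm diameter, neck 30 mm from 95 mm up, rim 35 mm at 126 to 130 mm, stopper 30 to 33 mm diameter from 130 to 158 mm high. About 0.22 kg. Origin: centre of its underside; z up along its axis. Take it by the stopper from above.
- tablet: Small tablet in a black bumper case: 11 mm thick (x), 205 mm wide (y), 138 mm high (z), 0.38 kg, screen on its -x face. Origin: middle of its lower edge (centre of the under-face); z runs up along the tablet, slanted with it. At the start it leans back 0.26 rad (15 deg) from vertical on the caddy's back board, screen to the robot, upper 65 mm standing free above the board.
- caddy: White plastic bottle caddy, fixed, 150 mm deep (x), 300 mm wide (y): floor 4 mm thick, rims 14 mm high, back board 72 mm high and 6 mm thick at its +x edge. Three grey spots, 80 mm diameter, at x -28 mm and y -92, 0, +92 mm mark the vessels' places (each stands within 6 mm of a spot); which stands where varies. Origin: centre of its underside; front faces -x.
- tray: Grey open spill tray, fixed, empty at the start: 270 mm long (x), 150 mm wide (y), rim 18 mm high, walls and floor 4 mm thick. Room for the three vessels in a row along x, 85 mm apart. Origin: centre of its underside. It is left or right of the caddy; the drawer unit is on the other side.
- drawers: Low grey small-parts drawer unit, two rows of four clear drawers, fixed: 100 mm deep (x), 216 mm wide (y), 72 mm high, top free. Its front looks to -x, the edge 48 mm in front of the origin (pulls stand out to 56 mm, too low to matter). Origin: centre of its underside. A tablet leaning 0.26 rad on the top front edge has its lower edge about 25 mm in front of the unit.
- beaker: Bystander: clear plastic beaker, 66 mm diameter, 85 mm high, with four metal tools standing in it up to 140 mm high. Loose, 0.12 kg. Origin: centre of its underside.
- vials: Bystander: grey rack 60 x 90 mm with six capped glass vials, 62 mm high in all. Loose, 0.15 kg. Origin: centre of its underside.
- blower: Bystander: blue rubber dust blower standing on its foot, bulb 56 mm diameter, nozzle up to 125 mm high. Loose, 0.08 kg. Origin: centre of its underside.

How it is judged:
By the outcome, as a careful person would: the job done as asked, in the order asked, and still so for the second after the job is handed in, with the robot touching nothing.
It also fails if it takes over 147 s, if anything falls off the work surface, if the arm or the gripper's body presses on something with over 40 N, if the wrist force passes 120 N, or if a joint passes its speed limit or range.

## Robot

A 7-joint arm with a two-finger parallel gripper is mounted at the origin on the work surface. World frame = base frame: x ahead of the robot, y to its left, z up, the work surface at z = 0. Lengths are in mm, angles in rad, forces in N, time in s.
With the tool pointing down it reaches from about 400 to 875 mm from the base axis. Payload 6.5 kg.
Tool frame: the origin (TCP) lies at the very end of the fingers, on their centre line; the grasp point (between the pads) lies 19 mm behind it; z points along the fingers, y is the line along which they close (so a half turn about z gives the same grasp; the last joint's range is limited). The gripper opens to 85 mm and grips with 20 to 120 N. Pads are 22 mm wide; open, the fingers measure 114 mm over their backs; the gripper's body (76 mm by 85 mm) begins 54 mm behind the grasp point. The pads swing forward as they close: fully open they stand 13 mm farther back than shut.
Start: joints at [-1.242, 0.536, -0.004, 1.538, 0.003, 1.067, -0.071], TCP at [250, 599.992, 231.29] pointing down, gripper open.
Joint ranges: [-2.7, 2.7], [-0.37, 2.16], [-1.27, 1.26], [0.24, 2.4], [-1.31, 4.45], [0.19, 1.91], [-2.76, 2.76]. Speed limits (rad/s): [2.39, 2.39, 3.14, 3.14, 3.14, 3.14, 3.14].

## Interface

Orientations are given as a unit quaternion [w, x, y, z].
In Python, from workcell import bot gives the robot as it stands.
- The arm moves only by the shell command python3 -m crank 'ROWS' [FORCE]. ROWS is JSON, a list of rows, each an object with "rotation": the turn, a rotation vector about the world's x, y, z in degrees, a list of three; "delta_pos": the shift along the world's x, y, z in m, a list of three; "hand": the finger opening in m, from 0 to 0.0854. In form: [{"rotation": [wx, wy, wz], "delta_pos": [x, y, z], "hand": hand}, ...]. A call has 1 to 12 rows; each row is the pose to reach, as a shift and turn from the pose commanded when the call began; what a row does not reach only later rows make up. A row lasts 1/8 s, in which the tool goes at most 62.5 mm and 10.7 degrees, less where a joint would pass 70% of its speed; a pose out of reach is approached as far as the arm can. A call with a gripper value outside its range is refused whole. The fingers move at their own pace and stop on an object; FORCE is the grip in N (left out, the last holds). Time passes only in rows, so rows that repeat a pose let the fingers close. It gives the time, the measured TCP pose, the force, the opening and the grip force at its end, in the units of the state.
- bot.state(): the state, without advancing time (a new reading comes with each control period).
- bot.capture(name): name is "scene" or "top" or "wrist"; returns a dict with "frame" (400x640x3 uint8, red, green, blue), "fov_y" (degrees; the focal length in pixels is half the picture's height over the tangent of half this angle, whatever the lens; pixels are square), "cx", "cy" (the principal point, pixels), "D" ([k1, k2, p1, p2, k3] as OpenCV has them; the pictures are not rectified), "extrinsics" (4x4, takes a point from camera to world coordinates). Camera axes: x right, y up, looking along -z (the intrinsics and any distortion apply to the point x, -y, -z); pixel columns grow to the right and rows downward; lengths in mm; the calibration is good to about 2 mm. A picture is of the moment at which its call begins. There is no depth.
- bot.sign_off(): hands the job in; it is judged then, once.
The state is a dict: "t": time; "q": joint angles; "qd": joint speeds; "joint_torque": joint torques, N m; "tcp_pos": TCP position; "tcp_rot": TCP orientation; "contact_force": force on the tool from outside, world axes, zero at the start; "ft_torque": the same for the moment, N m; "finger_gap": opening from 0.0 (shut) to 1.0 (fully open); "finger_force": force on a finger pad.
Only numpy, scipy, OpenCV 4.12 (cv2) and the standard library are available. Lean on these libraries where they do the work, as an engineer would, in place of code of your own. Each camera call takes 0.05 s, during which the arm holds its last target. There are 200 camera calls.

## Working session

There is one attempt and no reset: what is moved stays moved. The work goes in short steps, Python scripts to look and compute and a shell command to move; the robot and the scene stay as the last step left them, time stands still between calls to the robot, and variables do not carry over. Pictures are saved under pics/ and viewed, at most 14 in all, crops included, and the job is handed in when it is done.

```bash
ls; mkdir -p pics; python3 - <<'E'
from workcell import bot
import cv2,json
for n in("scene","top"):
    c=bot.capture(n); cv2.imwrite(f"pics/{n}0.png",c["frame"][:,:,::-1])
    print(n,c["fov_y"],c["cx"],c["cy"],c["D"],c["extrinsics"])
s=bot.state();print(s["t"],s["tcp_pos"],s["tcp_rot"],s["finger_gap"])
E
```

```text
pics
scene 54.70168371398185 317.7853331555519 198.36516645911558 [-0.05725338  0.          0.          0.          0.        ] [[-7.99196092e-02 -8.32855213e-01  5.47690652e-01  1.12237309e+03]
 [ 9.96757670e-01 -6.16306472e-02  5.17282475e-02  5.73302688e+01]
 [-9.32761127e-03  5.50048959e-01  8.35080318e-01  8.84996078e+02]
 [ 0.00000000e+00  0.00000000e+00  0.00000000e+00  1.00000000e+00]]
top 43.27702397631189 318.561851487909 206.41695865018622 [0.01946654 0.         0.         0.         0.        ] [[-1.61972269e-02  9.95674453e-01 -9.14878823e-02  4.22143548e+02]
 [-9.99516502e-01 -1.85523918e-02 -2.49513595e-02 -2.19878818e+01]
 [-2.65407503e-02  9.10395053e-02  9.95493544e-01  1.33374655e+03]
 [ 0.00000000e+00  0.00000000e+00  0.00000000e+00  1.00000000e+00]]
0.1 [249.81126797 599.45039838 230.49288519] [-9.35432430e-05  1.96109656e-01  9.80581639e-01 -8.02188486e-04] 0.9976743267601922
```

View pics/scene0.png

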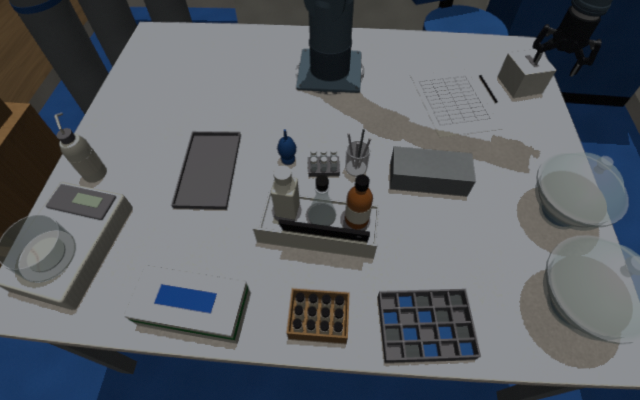

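View pics/top0.png

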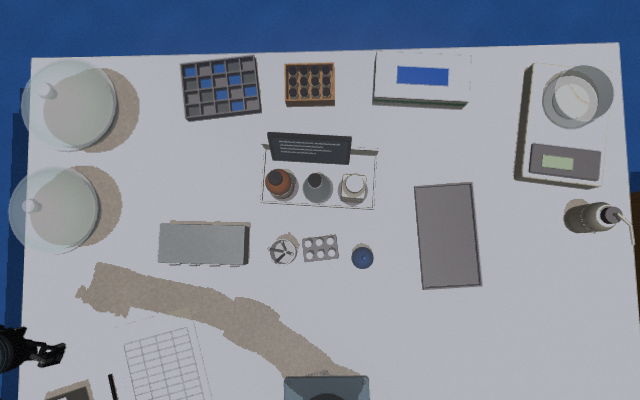

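The scene picture (from the far side) shows the caddy at (318,220), the tray at (208,170) and the drawers at (432,170). The top picture shows the round cap at (275,178), flask at (317,184), square at (352,185), tablet at (310,148), drawers at (203,243) and tray at (448,235). I'll zoom in for exact pixels.

```bash
cat > h.py <<'E'
import numpy as np, cv2
from workcell import bot
def K(c):
    f=200/np.tan(np.radians(c["fov_y"]/2)); return np.array([[f,0,c["cx"]],[0,f,c["cy"]],[0,0,1.]])
def ray(c,px):
    u=cv2.undistortPoints(np.array([[px]],float),K(c),np.array(c["D"]))[0,0]
    E=np.array(c["extrinsics"]); d=E[:3,:3]@np.array([u[0],-u[1],-1]); return E[:3,3],d/np.linalg.norm(d)
def onz(c,px,z):
    o,d=ray(c,px); return (o+d*(z-o[2])/d[2]).round(1)
def proj(c,P):
    E=np.array(c["extrinsics"]); p=(np.atleast_2d(P)-E[:3,3])@E[:3,:3]*[1,-1,-1]
    return cv2.projectPoints(p.reshape(-1,1,3),np.zeros(3),np.zeros(3),K(c),np.array(c["D"]))[0][:,0].round(1)
def tri(c1,p1,c2,p2):
    (a,d),(b,e)=ray(c1,p1),ray(c2,p2); s=np.linalg.lstsq(np.c_[d,-e],b-a,rcond=None)[0]
    P,Q=a+s[0]*d,b+s[1]*e; return ((P+Q)/2).round(1),np.linalg.norm(P-Q).round(1)
def crop(c,x,y,w,h,k,name):
    im=cv2.resize(c["frame"][y:y+h,x:x+w],None,fx=k,fy=k,interpolation=cv2.INTER_CUBIC)[:,:,::-1].copy()
    cv2.imwrite(name,im)
E
python3 - <<'E'
from h import *
c=bot.capture("top");crop(c,255,125,130,90,6,"pics/t1.png")
c=bot.capture("scene");crop(c,250,145,135,112,5.3,"pics/s1.png")
E
```

```text
(no output)
```

View pics/t1.png

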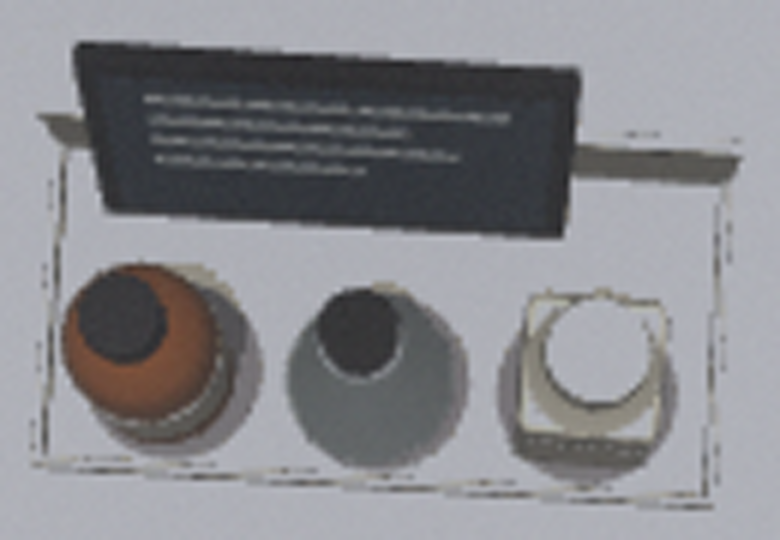

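View pics/s1.png

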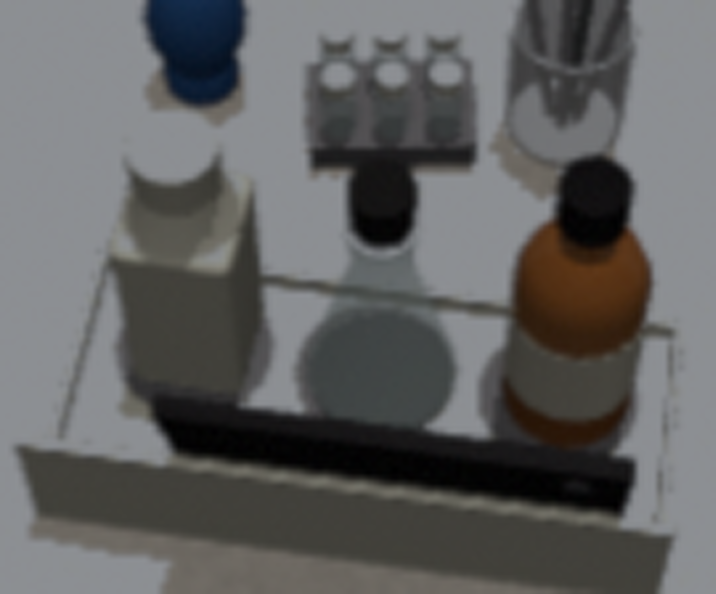

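The top crop gives caps at (122,318), (357,330) and (600,352), the tablet's upper corners at (77,43) and (580,68), and its lower corners at (105,212) and (563,238). The scene crop confirms the same layout from behind.

```bash
python3 - <<'E'
from h import *
c=bot.capture("top"); s=bot.capture("scene")
T=lambda u,v:(255+(u+.5)/6-.5,125+(v+.5)/6-.5)
S=lambda u,v:(250+(u+.5)/5.3-.5,145+(v+.5)/5.3-.5)
for n,p,z,q in(("round",(122,318),180,(597,182)),("flask",(357,328),162,(382,180)),("square",(600,352),169,(172,150))): print(n,onz(c,T(*p),z),onz(s,S(*q),z),tri(c,T(*p),s,S(*q)))
for n,p,z in(("rimFL",(36,465),14),("rimFR",(712,505),14),("boardL",(40,115),72),("boardR",(742,155),72),("tabTL",(77,43),135),("tabTR",(580,68),135),("tabBL",(105,212),6),("tabBR",(563,238),6)): print(n,onz(c,T(*p),z))
for n,p,z in(("boardL",(670,540),72),("boardR",(18,448),72),("tabTL",(635,460),137),("tabTR",(155,398),137)): print("s",n,onz(s,S(*p),z))
crop(c,140,165,360,135,2.2,"pics/t2.png")
# two blobs
im=c["frame"]; g=cv2.cvtColor(im,cv2.COLOR_RGB2GRAY)
for n,(x,y,w,h),lo,hi in(("tray",(405,170,90,130),0,135),("drawers",(150,210,110,70),0,150)):
    m=((g[y:y+h,x:x+w]>lo)&(g[y:y+h,x:x+w]<hi)).astype(np.uint8)
    cs,_=cv2.findContours(m,0,2); k=max(cs,key=cv2.contourArea); r=cv2.minAreaRect(k)
    print(n,cv2.contourArea(k),r[0][0]+x,r[0][1]+y,r[1:],(cv2.boxPoints(r)+[x,y]).tolist(),[onz(c,p,18 if n=="tray" else 72)[:2].tolist() for p in cv2.boxPoints(r)+[x,y]])
E
```

```text
round [597.1 106.9 180. ] [600.2 109.5 180. ] (array([597.6, 108.6, 176.3]), np.float64(2.4))
flask [594.   16.9 162. ] [592.7  17.1 162. ] (array([593.8,  17. , 163.4]), np.float64(0.4))
square [581.7 -77.5 169. ] [588.3 -75.5 169. ] (array([582.7, -77.3, 161.4]), np.float64(1.0))
rimFL [557.8 163.9  14. ]
rimFR [ 534.6 -132.1   14. ]
boardL [701.2 153.2  72. ]
boardR [ 677.6 -143.7   72. ]
tabTL [716.5 129.2 135. ]
tabTR [701.7 -73.6 135. ]
tabBL [671.3 133.6   6. ]
tabBR [655.4 -70.    6. ]
s boardL [712.9 152.9  72. ]
s boardR [ 688.8 -141.1   72. ]
s tabTL [709.9 130.8 137. ]
s tabTR [695.2 -71.4 137. ]
tray 6073.0 447.195125579834 235.743896484375 ((105.12503051757812, 60.03431701660156), 85.03025817871094) [[412.73734188079834, 185.97935485839844], [472.5459671020508, 180.77860641479492], [481.6529083251953, 285.50843811035156], [421.8442840576172, 290.7091827392578]] [[592.2, -236.3], [602.7, -391.7], [332.3, -402.7], [321.0, -250.5]]
drawers 3803.5 203.89091873168945 243.40868759155273 ((91.46630859375, 45.5220947265625), 1.2730300426483154) [[157.6633758544922, 265.14807510375977], [158.6747283935547, 219.63721561431885], [250.11846160888672, 221.6693000793457], [249.10710906982422, 267.18016052246094]] [[398.0, 414.8], [512.1, 413.9], [502.8, 182.4], [389.2, 185.4]]
```

View pics/t2.png

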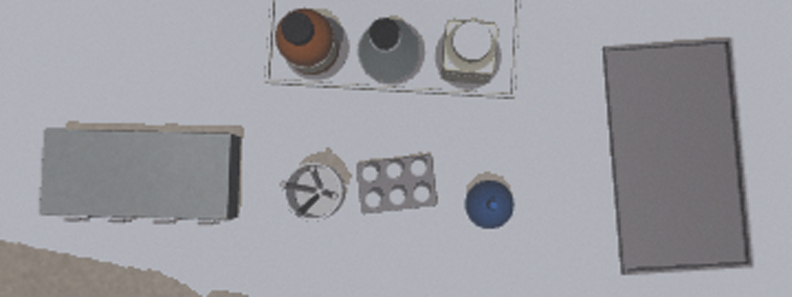

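The crop shows the drawer top as a parallelogram with corners (42,128), (232,131), (40,216) and (230,219) in crop pixels. The beaker is at (316,192), the vials at (397,183), the blower at (490,204), and the tray spans (603,45) to (752,270).

```bash
python3 - <<'E'
from h import *
c=bot.capture("top")
T=lambda u,v:(140+(u+.5)/2.2-.5,165+(v+.5)/2.2-.5)
for n,p,z in(("dBL",(42,128),72),("dBR",(232,131),72),("dFL",(40,216),72),("dFR",(230,219),72),("beaker",(316,192),85),("blower",(490,204),125),("vialsFL",(362,213),20),("vialsBR",(435,152),60),("trBL",(603,46),18),("trBR",(731,38),18),("trFR",(752,265),18),("trFL",(622,273),18)): print(n,onz(c,T(*p),z))
E
python3 -m crank '[{"rotation":[0,0,-10],"delta_pos":[0.04,-0.06,0.01],"hand":0.0854},{"rotation":[0,0,-20],"delta_pos":[0.08,-0.12,0.02],"hand":0.08},{"rotation":[0,0,-30],"delta_pos":[0.12,-0.17,0.03],"hand":0.07},{"rotation":[0,0,-40],"delta_pos":[0.16,-0.22,0.04],"hand":0.07},{"rotation":[0,0,-50],"delta_pos":[0.2,-0.27,0.04],"hand":0.07},{"rotation":[0,0,-60],"delta_pos":[0.23,-0.32,0.04],"hand":0.07},{"rotation":[0,0,-70],"delta_pos":[0.26,-0.37,0.04],"hand":0.07},{"rotation":[0,0,-71.8],"delta_pos":[0.29,-0.42,0.04],"hand":0.07},{"rotation":[0,0,-71.8],"delta_pos":[0.31,-0.47,0.04],"hand":0.07},{"rotation":[0,0,-71.8],"delta_pos":[0.32,-0.53,0.04],"hand":0.07},{"rotation":[0,0,-71.8],"delta_pos":[0.33,-0.59,0.04],"hand":0.07},{"rotation":[0,0,-71.8],"delta_pos":[0.33,-0.64,0.04],"hand":0.07}]' 50
```

```text
dBL [503.8 413.4  72. ]
dBR [496.5 194.9  72. ]
dFL [403.6 414.3  72. ]
dFR [396.6 197.4  72. ]
beaker [425.4  98.2  85. ]
blower [409.3 -94.2 125. ]
vialsFL [400.   50.3  20. ]
vialsBR [468.9 -36.6  60. ]
trBL [ 593.  -239.2   18. ]
trBR [ 599.5 -390.2   18. ]
trFR [ 333.1 -402.5   18. ]
trFL [ 325.8 -252.2   18. ]
t: 1.85
tcp_pos: [580.3, -42.8, 271.5]
tcp_rot: [0.0, 0.734, 0.679, 0.0]
contact_force: [0.9, 0.5, -1.4]
finger_gap: 0.818
finger_force: 0.0
```

```bash
python3 -m crank '[{"rotation":[0,0,0],"delta_pos":[0,0,0],"hand":0.07},{"rotation":[0,0,0],"delta_pos":[0,0,0],"hand":0.07}]' 50; python3 - <<'E'
from h import *
c=bot.capture("wrist");cv2.imwrite("pics/w1.png",c["frame"][:,:,::-1])
np.set_printoptions(suppress=True,precision=3);print(c["extrinsics"],c["D"],c["fov_y"])
print(proj(c,[[581.7,-77.5,169],[588,-75.5,169],[594,17,162],[597.1,107,180]]), bot.state()["tcp_pos"])
E
```

```text
t: 2.1
tcp_pos: [580.0, -39.2, 271.2]
tcp_rot: [-0.0, 0.734, 0.679, 0.0]
contact_force: [-0.1, 0.2, -0.0]
finger_gap: 0.82
finger_force: 0.0
[[  0.997   0.073   0.02  585.242]
 [ -0.076   0.962   0.261  27.04 ]
 [ -0.     -0.262   0.965 412.537]
 [  0.      0.      0.      1.   ]] [-0.03  0.    0.    0.    0.  ] 67.71076411833938
[[324.4 237.8]
 [331.4 235.2]
 [331.  126.8]
 [327.7  -4.8]] [580.054 -38.35  271.155]
```

View pics/w1.png

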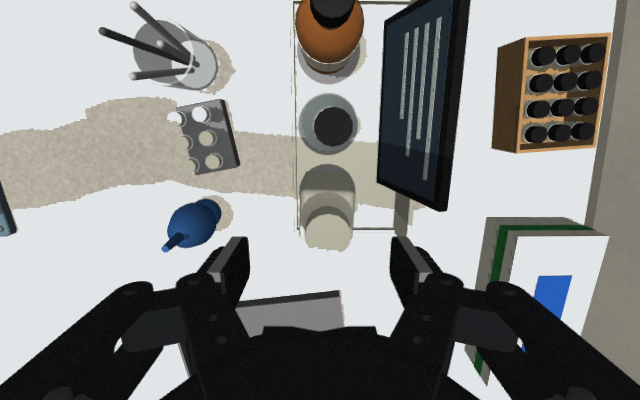

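The wrist picture shows the stopper at (335,127), the square cap top at (328,228) and the round cap at (333,5). The tablet's upper edge runs from (450,5) to (440,205).

```bash
python3 - <<'E'
from h import *
c=bot.capture("wrist");print(onz(c,(335,127),162),onz(c,(328,228),169),bot.state()["tcp_pos"])
g=cv2.cvtColor(c["frame"],cv2.COLOR_RGB2GRAY)
m=(g[95:160,300:370]<60).astype(np.uint8);cs,_=cv2.findContours(m,0,2);k=max(cs,key=cv2.contourArea);(x,y),r=cv2.minEnclosingCircle(k);print(x+300,y+95,r,onz(c,(x+300,y+95),162))
crop(c,290,160,140,100,5,"pics/w2.png")
E
```

```text
[597.2  17.5 162. ] [585.6 -67.6 169. ] [580.11093899 -38.01145436 271.15708605]
332.84776306152344 127.38600158691406 19.647911071777344 [595.5  17.3 162. ]
```

View pics/w2.png

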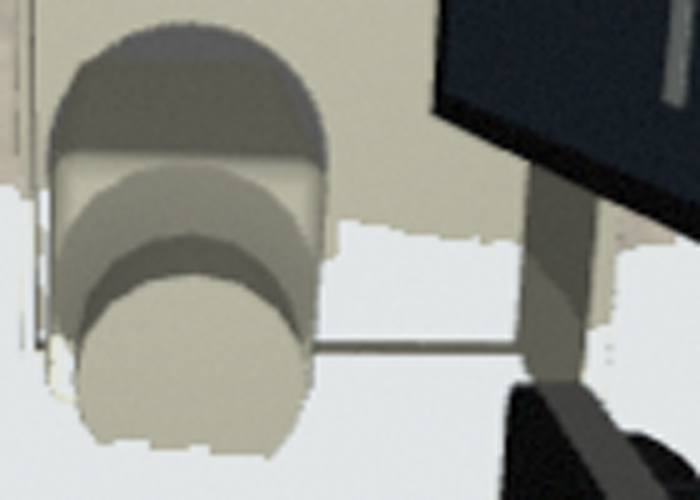

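The square cap disc is centred at about (195,390) in the crop, i.e. (329,238) in the picture, so the bottle is at about (584.5,-77).

```bash
python3 -m crank '[{"rotation":[0,0,0],"delta_pos":[0.0045,-0.039,0],"hand":0.07},{"rotation":[0,0,0],"delta_pos":[0.0045,-0.039,-0.04],"hand":0.07},{"rotation":[0,0,0],"delta_pos":[0.0045,-0.039,-0.08],"hand":0.07},{"rotation":[0,0,0],"delta_pos":[0.0045,-0.039,-0.11],"hand":0.07},{"rotation":[0,0,0],"delta_pos":[0.0045,-0.039,-0.13],"hand":0.07},{"rotation":[0,0,0],"delta_pos":[0.0045,-0.039,-0.135],"hand":0.07},{"rotation":[0,0,0],"delta_pos":[0.0045,-0.039,-0.135],"hand":0.07}]' 50; python3 - <<'E'
from h import *
c=bot.capture("wrist"); crop(c,200,130,240,180,3.3,"pics/w3.png");print(bot.state()["tcp_pos"],bot.state()["contact_force"])
E
```

```text
t: 3.08
tcp_pos: [584.9, -78.2, 136.6]
tcp_rot: [0.0, 0.733, 0.68, 0.0]
contact_force: [-0.2, -0.1, 1.0]
finger_gap: 0.823
finger_force: 0.0
[585.15977292 -78.49024794 137.05821664] [ 0.01550098 -0.17637846  0.29409844]
```

View pics/w3.png

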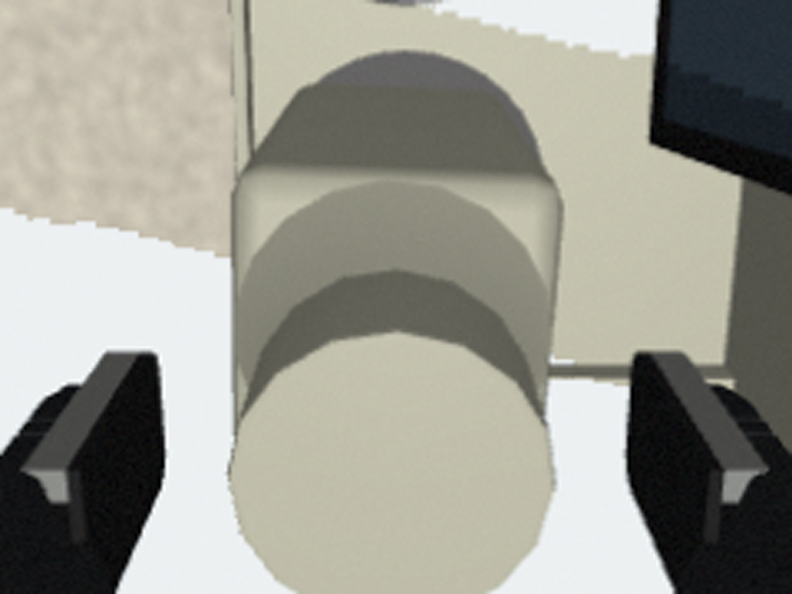

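The cap (centre u≈391) is midway between the pads (u≈394), so I'll close.

```bash
python3 -m crank '[{"rotation":[0,0,0],"delta_pos":[0,0,0],"hand":0.03},{"rotation":[0,0,0],"delta_pos":[0,0,0],"hand":0.03},{"rotation":[0,0,0],"delta_pos":[0,0,0],"hand":0.03},{"rotation":[0,0,0],"delta_pos":[0,0,0],"hand":0.03},{"rotation":[0,0,0],"delta_pos":[0,0,0],"hand":0.03},{"rotation":[0,0,0],"delta_pos":[0,0,0],"hand":0.03}]' 50; python3 -c "
from h import *
print(bot.state()['tcp_pos'])"
```

```text
t: 3.88
tcp_pos: [585.1, -79.0, 137.4]
tcp_rot: [0.0, 0.734, 0.679, 0.001]
contact_force: [-0.9, 1.0, 5.7]
finger_gap: 0.476
finger_force: 50.3
[585.08733798 -79.01611098 137.40842105]
```

```bash
python3 -m crank '[{"rotation":[0,0,0],"delta_pos":[0,0,0.015],"hand":0.03},{"rotation":[0,0,0],"delta_pos":[0,0,0.04],"hand":0.03},{"rotation":[0,0,0],"delta_pos":[-0.005,-0.006,0.065],"hand":0.03},{"rotation":[0,0,0],"delta_pos":[-0.02,-0.024,0.07],"hand":0.03},{"rotation":[0,0,0],"delta_pos":[-0.045,-0.053,0.07],"hand":0.03},{"rotation":[0,0,0],"delta_pos":[-0.075,-0.089,0.07],"hand":0.03},{"rotation":[0,0,0],"delta_pos":[-0.105,-0.125,0.07],"hand":0.03},{"rotation":[0,0,0],"delta_pos":[-0.135,-0.16,0.07],"hand":0.03},{"rotation":[0,0,0],"delta_pos":[-0.165,-0.196,0.07],"hand":0.03},{"rotation":[0,0,0],"delta_pos":[-0.19,-0.226,0.07],"hand":0.03},{"rotation":[0,0,0],"delta_pos":[-0.204,-0.242,0.07],"hand":0.03},{"rotation":[0,0,0],"delta_pos":[-0.207,-0.246,0.07],"hand":0.03}]'
python3 -m crank '[{"rotation":[0,0,0],"delta_pos":[0,0,-0.02],"hand":0.03},{"rotation":[0,0,0],"delta_pos":[0,0,-0.045],"hand":0.03},{"rotation":[0,0,0],"delta_pos":[0,0,-0.06],"hand":0.03},{"rotation":[0,0,0],"delta_pos":[0,0,-0.067],"hand":0.03},{"rotation":[0,0,0],"delta_pos":[0,0,-0.069],"hand":0.03},{"rotation":[0,0,0],"delta_pos":[0,0,-0.07],"hand":0.03},{"rotation":[0,0,0],"delta_pos":[0,0,-0.07],"hand":0.03}]'; python3 -c "
from h import *
print(bot.state()['tcp_pos'])"
```

```text
t: 5.38
tcp_pos: [374.8, -326.2, 205.9]
tcp_rot: [-0.001, 0.735, 0.678, -0.0]
contact_force: [0.1, 0.4, -2.3]
finger_gap: 0.475
finger_force: 51.1
t: 6.25
tcp_pos: [377.6, -325.3, 137.5]
tcp_rot: [0.0, 0.734, 0.679, 0.0]
contact_force: [-3.9, 2.5, 6.5]
finger_gap: 0.479
finger_force: 51.9
[ 377.55878166 -325.31297207  137.51855816]
```

```bash
python3 -m crank '[{"rotation":[0,0,0],"delta_pos":[0,0,0],"hand":0.07},{"rotation":[0,0,0],"delta_pos":[0,0,0],"hand":0.07},{"rotation":[0,0,0],"delta_pos":[0,0,0],"hand":0.07},{"rotation":[0,0,0],"delta_pos":[0,0,0.03],"hand":0.07},{"rotation":[0,0,0],"delta_pos":[0,0,0.07],"hand":0.07},{"rotation":[0,0,0],"delta_pos":[0.01,0.016,0.1],"hand":0.07},{"rotation":[0,0,0],"delta_pos":[0.038,0.06,0.1],"hand":0.07},{"rotation":[0,0,0],"delta_pos":[0.068,0.107,0.1],"hand":0.07},{"rotation":[0,0,0],"delta_pos":[0.1,0.158,0.1],"hand":0.07},{"rotation":[0,0,0],"delta_pos":[0.132,0.208,0.1],"hand":0.07},{"rotation":[0,0,0],"delta_pos":[0.164,0.258,0.1],"hand":0.07},{"rotation":[0,0,0],"delta_pos":[0.193,0.304,0.1],"hand":0.07}]'
python3 -m crank '[{"rotation":[0,0,0],"delta_pos":[0.018,0.03,0],"hand":0.07},{"rotation":[0,0,0],"delta_pos":[0.024,0.038,-0.005],"hand":0.07},{"rotation":[0,0,0],"delta_pos":[0.024,0.038,-0.04],"hand":0.07},{"rotation":[0,0,0],"delta_pos":[0.024,0.038,-0.075],"hand":0.07},{"rotation":[0,0,0],"delta_pos":[0.024,0.038,-0.095],"hand":0.07},{"rotation":[0,0,0],"delta_pos":[0.024,0.038,-0.104],"hand":0.07},{"rotation":[0,0,0],"delta_pos":[0.024,0.038,-0.104],"hand":0.07}]'; python3 - <<'E'
from h import *
c=bot.capture("wrist"); crop(c,200,130,240,180,3.3,"pics/w4.png");print(bot.state()["tcp_pos"])
E
```

```text
t: 7.75
tcp_pos: [571.5, -18.9, 236.3]
tcp_rot: [0.0, 0.734, 0.68, 0.0]
contact_force: [0.2, -0.4, 0.5]
finger_gap: 0.82
finger_force: 0.0
t: 8.62
tcp_pos: [594.1, 16.1, 132.2]
tcp_rot: [-0.0, 0.734, 0.679, -0.0]
contact_force: [0.7, 0.1, 0.3]
finger_gap: 0.823
finger_force: 0.0
[594.71854038  16.28050558 132.81296074]
```

View pics/w4.png

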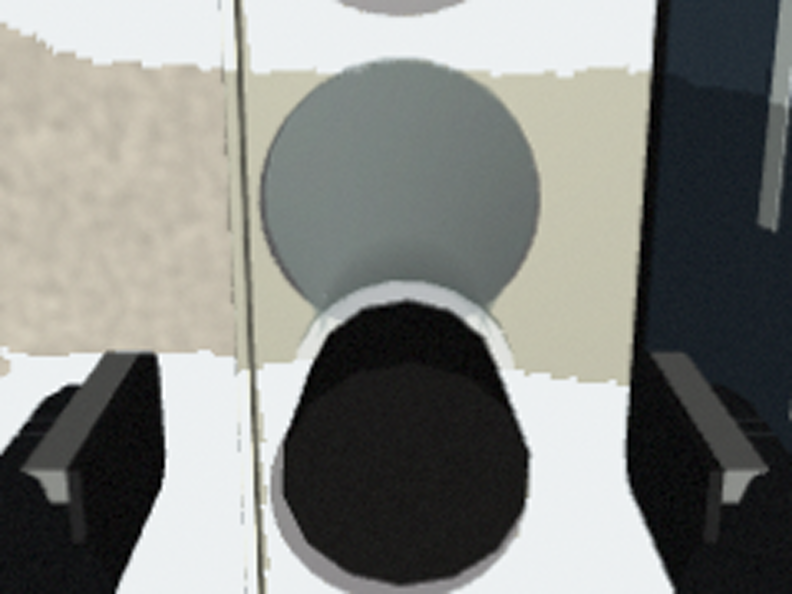

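The stopper centre is at (406,472), about 1.6 mm towards +x from the pads' middle (394). I'll check y and correct.

```bash
python3 - <<'E'
from h import *
c=bot.capture("wrist");print(onz(c,(322.7,272.6),162),bot.state()["tcp_pos"])
E
```

```text
[596.5  18.8 162. ] [595.0801978   16.51803692 133.19666217]
```

```bash
python3 -m crank '[{"rotation":[0,0,0],"delta_pos":[0.0015,0.002,0.001],"hand":0.07},{"rotation":[0,0,0],"delta_pos":[0.0015,0.002,0.001],"hand":0.07},{"rotation":[0,0,0],"delta_pos":[0.0015,0.002,0.001],"hand":0.02},{"rotation":[0,0,0],"delta_pos":[0.0015,0.002,0.001],"hand":0.02},{"rotation":[0,0,0],"delta_pos":[0.0015,0.002,0.001],"hand":0.02},{"rotation":[0,0,0],"delta_pos":[0.0015,0.002,0.001],"hand":0.02},{"rotation":[0,0,0],"delta_pos":[0.0015,0.002,0.001],"hand":0.02},{"rotation":[0,0,0],"delta_pos":[0.0015,0.002,0.001],"hand":0.02}]' 40; python3 -c "
from h import *
print(bot.state()['tcp_pos'])"
```

```text
t: 9.72
tcp_pos: [596.0, 19.0, 133.6]
tcp_rot: [-0.0, 0.734, 0.679, 0.0]
contact_force: [-2.0, -0.7, 5.0]
finger_gap: 0.36
finger_force: 41.2
[596.03007633  18.99683955 133.59414948]
```

```bash
python3 -m crank '[{"rotation":[0,0,0],"delta_pos":[0,0,0.015],"hand":0.02},{"rotation":[0,0,0],"delta_pos":[0,0,0.04],"hand":0.02},{"rotation":[0,0,0],"delta_pos":[-0.002,-0.006,0.065],"hand":0.02},{"rotation":[0,0,0],"delta_pos":[-0.01,-0.026,0.07],"hand":0.02},{"rotation":[0,0,0],"delta_pos":[-0.023,-0.06,0.07],"hand":0.02},{"rotation":[0,0,0],"delta_pos":[-0.039,-0.1,0.07],"hand":0.02},{"rotation":[0,0,0],"delta_pos":[-0.057,-0.145,0.07],"hand":0.02},{"rotation":[0,0,0],"delta_pos":[-0.075,-0.19,0.07],"hand":0.02},{"rotation":[0,0,0],"delta_pos":[-0.092,-0.235,0.07],"hand":0.02},{"rotation":[0,0,0],"delta_pos":[-0.109,-0.28,0.07],"hand":0.02},{"rotation":[0,0,0],"delta_pos":[-0.123,-0.314,0.07],"hand":0.02},{"rotation":[0,0,0],"delta_pos":[-0.131,-0.334,0.07],"hand":0.02}]'
python3 -m crank '[{"rotation":[0,0,0],"delta_pos":[-0.002,-0.006,0],"hand":0.02},{"rotation":[0,0,0],"delta_pos":[-0.002,-0.006,-0.02],"hand":0.02},{"rotation":[0,0,0],"delta_pos":[-0.002,-0.006,-0.045],"hand":0.02},{"rotation":[0,0,0],"delta_pos":[-0.002,-0.006,-0.06],"hand":0.02},{"rotation":[0,0,0],"delta_pos":[-0.002,-0.006,-0.067],"hand":0.02},{"rotation":[0,0,0],"delta_pos":[-0.002,-0.006,-0.069],"hand":0.02},{"rotation":[0,0,0],"delta_pos":[-0.002,-0.006,-0.07],"hand":0.02},{"rotation":[0,0,0],"delta_pos":[-0.002,-0.006,-0.07],"hand":0.02}]'; python3 -c "
from h import *
print(bot.state()['tcp_pos'])"
```

```text
t: 11.22
tcp_pos: [461.8, -318.0, 202.7]
tcp_rot: [-0.0, 0.735, 0.678, -0.001]
contact_force: [-0.3, 0.2, -2.8]
finger_gap: 0.358
finger_force: 41.8
t: 12.22
tcp_pos: [463.3, -321.2, 133.8]
tcp_rot: [0.0, 0.734, 0.679, 0.0]
contact_force: [1.0, 0.1, -2.9]
finger_gap: 0.364
finger_force: 42.0
[ 463.30006438 -321.20353537  133.76430684]
```

```bash
python3 -m crank '[{"rotation":[0,0,0],"delta_pos":[0,0,-0.001],"hand":0.02},{"rotation":[0,0,0],"delta_pos":[0,0,-0.001],"hand":0.07},{"rotation":[0,0,0],"delta_pos":[0,0,-0.001],"hand":0.07},{"rotation":[0,0,0],"delta_pos":[0,0,-0.001],"hand":0.07},{"rotation":[0,0,0],"delta_pos":[0,0,0.03],"hand":0.07},{"rotation":[0,0,0],"delta_pos":[0,0,0.07],"hand":0.07},{"rotation":[0,0,0],"delta_pos":[0.006,0.02,0.1],"hand":0.07},{"rotation":[0,0,0],"delta_pos":[0.022,0.07,0.1],"hand":0.07},{"rotation":[0,0,0],"delta_pos":[0.041,0.13,0.1],"hand":0.07},{"rotation":[0,0,0],"delta_pos":[0.06,0.19,0.1],"hand":0.07},{"rotation":[0,0,0],"delta_pos":[0.078,0.248,0.1],"hand":0.07},{"rotation":[0,0,0],"delta_pos":[0.097,0.308,0.1],"hand":0.07}]'
python3 -m crank '[{"rotation":[0,0,0],"delta_pos":[0.018,0.058,0],"hand":0.07},{"rotation":[0,0,0],"delta_pos":[0.03,0.095,0],"hand":0.07},{"rotation":[0,0,0],"delta_pos":[0.037,0.116,0],"hand":0.07},{"rotation":[0,0,0],"delta_pos":[0.038,0.12,-0.005],"hand":0.07},{"rotation":[0,0,0],"delta_pos":[0.038,0.12,-0.04],"hand":0.07},{"rotation":[0,0,0],"delta_pos":[0.038,0.12,-0.07],"hand":0.07},{"rotation":[0,0,0],"delta_pos":[0.038,0.12,-0.086],"hand":0.07},{"rotation":[0,0,0],"delta_pos":[0.038,0.12,-0.087],"hand":0.07},{"rotation":[0,0,0],"delta_pos":[0.038,0.12,-0.087],"hand":0.07}]'; python3 - <<'E'
from h import *
c=bot.capture("wrist"); crop(c,200,130,240,180,3.3,"pics/w5.png");print(bot.state()["tcp_pos"])
g=cv2.cvtColor(c["frame"],cv2.COLOR_RGB2GRAY)
for v in(260,268,276,284): r=g[v,250:390]; print(v,[250+i for i in range(1,140) if (r[i]<55)!=(r[i-1]<55)])
E
```

```text
t: 13.72
tcp_pos: [560.3, -11.6, 233.5]
tcp_rot: [0.0, 0.734, 0.679, 0.0]
contact_force: [1.6, -0.3, 0.1]
finger_gap: 0.817
finger_force: 0.0
t: 14.85
tcp_pos: [598.6, 106.0, 147.3]
tcp_rot: [0.0, 0.734, 0.679, 0.001]
contact_force: [0.0, 0.2, -0.1]
finger_gap: 0.821
finger_force: 0.0
[598.7614925  106.31218125 147.52698756]
260 [287, 361, 389]
268 [286, 362, 388]
276 [286, 362, 388]
284 [288, 359, 387]
```

View pics/w5.png

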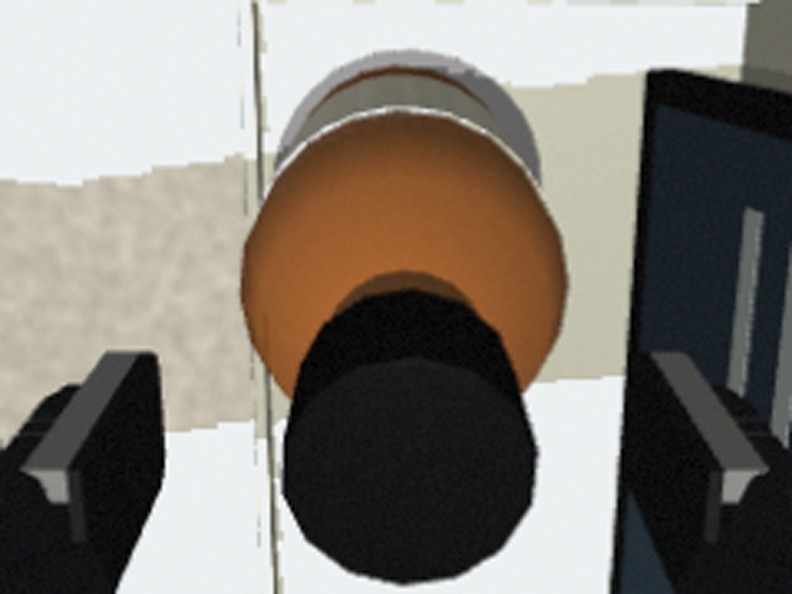

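The cap centre is at (410,470), about 2 mm towards +x from the pads' middle, so I'll correct as before.

```bash
python3 - <<'E'
from h import *
c=bot.capture("wrist");print(onz(c,(200+410/3.3-.3,130+470/3.3-.3),180),onz(c,(200+394.5/3.3-.3,130+470/3.3-.3),180),bot.state()["tcp_pos"])
E
python3 -m crank '[{"rotation":[0,0,0],"delta_pos":[0.002,0.0025,0],"hand":0.07},{"rotation":[0,0,0],"delta_pos":[0.002,0.0025,0],"hand":0.07},{"rotation":[0,0,0],"delta_pos":[0.002,0.0025,0],"hand":0.02},{"rotation":[0,0,0],"delta_pos":[0.002,0.0025,0],"hand":0.02},{"rotation":[0,0,0],"delta_pos":[0.002,0.0025,0],"hand":0.02},{"rotation":[0,0,0],"delta_pos":[0.002,0.0025,0],"hand":0.02},{"rotation":[0,0,0],"delta_pos":[0.002,0.0025,0],"hand":0.02},{"rotation":[0,0,0],"delta_pos":[0.002,0.0025,0],"hand":0.02}]' 50; python3 -c "
from h import *
print(bot.state()['tcp_pos'])"
```

```text
[601.1 110.8 180. ] [599.2 111.  180. ] [598.7142524  106.47570011 147.5193185 ]
t: 15.95
tcp_pos: [600.1, 109.1, 146.5]
tcp_rot: [0.0, 0.734, 0.679, 0.0]
contact_force: [1.2, -0.4, 1.8]
finger_gap: 0.37
finger_force: 49.8
[600.11791127 109.07786948 146.49459552]
```

```bash
python3 -m crank '[{"rotation":[0,0,0],"delta_pos":[0,0,0.015],"hand":0.02},{"rotation":[0,0,0],"delta_pos":[0,0,0.04],"hand":0.02},{"rotation":[0,0,0],"delta_pos":[0,-0.006,0.065],"hand":0.02},{"rotation":[0,0,0],"delta_pos":[-0.003,-0.026,0.07],"hand":0.02},{"rotation":[0,0,0],"delta_pos":[-0.007,-0.06,0.07],"hand":0.02},{"rotation":[0,0,0],"delta_pos":[-0.012,-0.1,0.07],"hand":0.02},{"rotation":[0,0,0],"delta_pos":[-0.018,-0.145,0.07],"hand":0.02},{"rotation":[0,0,0],"delta_pos":[-0.023,-0.19,0.07],"hand":0.02},{"rotation":[0,0,0],"delta_pos":[-0.029,-0.235,0.07],"hand":0.02},{"rotation":[0,0,0],"delta_pos":[-0.034,-0.28,0.07],"hand":0.02},{"rotation":[0,0,0],"delta_pos":[-0.04,-0.325,0.07],"hand":0.02},{"rotation":[0,0,0],"delta_pos":[-0.045,-0.365,0.07],"hand":0.02}]'
python3 -m crank '[{"rotation":[0,0,0],"delta_pos":[-0.004,-0.035,0],"hand":0.02},{"rotation":[0,0,0],"delta_pos":[-0.006,-0.055,0],"hand":0.02},{"rotation":[0,0,0],"delta_pos":[-0.007,-0.061,0],"hand":0.02},{"rotation":[0,0,0],"delta_pos":[-0.007,-0.061,-0.02],"hand":0.02},{"rotation":[0,0,0],"delta_pos":[-0.007,-0.061,-0.045],"hand":0.02},{"rotation":[0,0,0],"delta_pos":[-0.007,-0.061,-0.06],"hand":0.02},{"rotation":[0,0,0],"delta_pos":[-0.007,-0.061,-0.067],"hand":0.02},{"rotation":[0,0,0],"delta_pos":[-0.007,-0.061,-0.0695],"hand":0.02},{"rotation":[0,0,0],"delta_pos":[-0.007,-0.061,-0.07],"hand":0.02},{"rotation":[0,0,0],"delta_pos":[-0.007,-0.061,-0.07],"hand":0.02}]'; python3 -c "
from h import *
print(bot.state()['tcp_pos'],bot.state()['contact_force'])"
```

```text
t: 17.45
tcp_pos: [552.4, -258.7, 215.3]
tcp_rot: [-0.001, 0.735, 0.679, -0.001]
contact_force: [0.6, 0.4, -3.9]
finger_gap: 0.375
finger_force: 50.2
t: 18.7
tcp_pos: [548.2, -317.1, 146.9]
tcp_rot: [0.0, 0.734, 0.679, 0.0]
contact_force: [-0.7, 0.3, -4.2]
finger_gap: 0.366
finger_force: 50.2
[ 548.22121169 -317.13145472  146.88889073] [-0.67093493  0.30584307 -4.23698019]
```

```bash
python3 -m crank '[{"rotation":[0,0,0],"delta_pos":[0,0,-0.001],"hand":0.02},{"rotation":[0,0,0],"delta_pos":[0,0,-0.001],"hand":0.07},{"rotation":[0,0,0],"delta_pos":[0,0,-0.001],"hand":0.07},{"rotation":[0,0,0],"delta_pos":[0,0,-0.001],"hand":0.07},{"rotation":[0,0,0],"delta_pos":[0,0,0.03],"hand":0.07},{"rotation":[0,0,0],"delta_pos":[0,0,0.07],"hand":0.07},{"rotation":[0,0,0],"delta_pos":[0.01,0.02,0.1],"hand":0.07},{"rotation":[0,0,0],"delta_pos":[0.034,0.07,0.1],"hand":0.06},{"rotation":[0,0,0],"delta_pos":[0.06,0.122,0.1],"hand":0.05},{"rotation":[0,0,0],"delta_pos":[0.086,0.175,0.1],"hand":0.05},{"rotation":[0.5,6,0],"delta_pos":[0.112,0.228,0.1],"hand":0.05},{"rotation":[1.15,14.85,0],"delta_pos":[0.138,0.28,0.1],"hand":0.05}]'
python3 -m crank '[{"rotation":[0,0,0],"delta_pos":[0.02,0.044,0],"hand":0.05},{"rotation":[0,0,0],"delta_pos":[0.029,0.063,-0.02],"hand":0.05},{"rotation":[0,0,0],"delta_pos":[0.03,0.065,-0.04],"hand":0.05},{"rotation":[0,0,0],"delta_pos":[0.03,0.065,-0.05],"hand":0.05},{"rotation":[0,0,0],"delta_pos":[0.03,0.065,-0.05],"hand":0.05},{"rotation":[0,0,0],"delta_pos":[0.03,0.065,-0.05],"hand":0.05}]'; python3 - <<'E'
from h import *
from scipy.spatial.transform import Rotation as R
c=bot.capture("wrist"); crop(c,60,0,500,370,1.6,"pics/w6.png");s=bot.state();print(s["tcp_pos"])
q=s["tcp_rot"];print(R.from_quat([*q[1:],q[0]]).as_matrix().round(3))
t=bot.capture("top");s=bot.capture("scene");print(proj(t,[[548,-317,180],[463,-321,162],[378,-325,169]]));crop(t,400,150,100,150,3.5,"pics/t3.png")
E
```

```text
t: 20.2
tcp_pos: [686.3, -35.1, 248.2]
tcp_rot: [-0.096, 0.728, 0.673, -0.089]
contact_force: [2.0, -1.5, 1.3]
finger_gap: 0.587
finger_force: 0.0
t: 20.95
tcp_pos: [716.0, 26.6, 197.4]
tcp_rot: [-0.095, 0.728, 0.673, -0.088]
contact_force: [-0.4, -0.2, -0.0]
finger_gap: 0.588
finger_force: 0.0
[716.18404044  26.99182707 197.50800366]
[[ 0.078  0.964 -0.255]
 [ 0.997 -0.076  0.02 ]
 [-0.    -0.255 -0.967]]
[[460.2 195.1]
 [461.6 232.7]
 [465.8 269.9]]
```

View pics/w6.png

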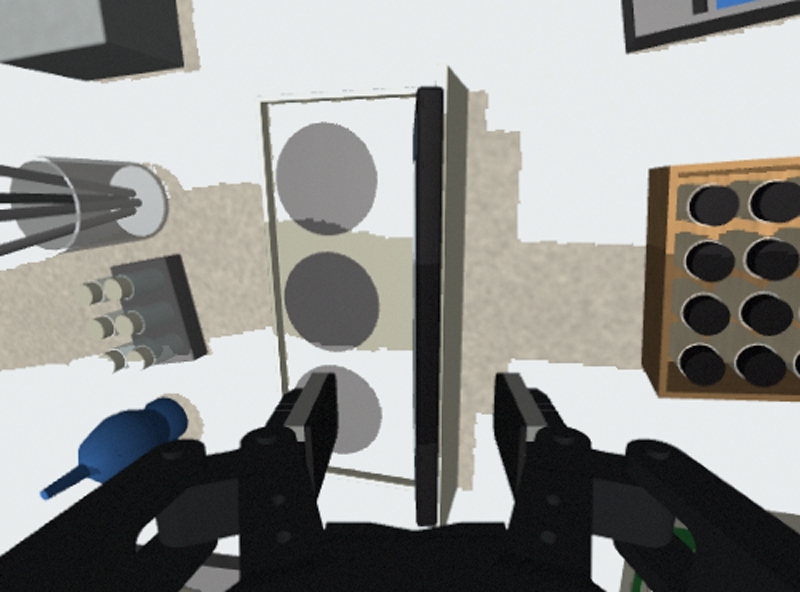

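The picture shows the tablet edge-on, with its top edge spanning u 415–442 from v 88 to v 523. The fingers are at 335 and 497, with their middle at 416. The alignment is good, apart from a small offset to compute.

```bash
python3 - <<'E'
from h import *
c=bot.capture("wrist")
P=[onz(c,(60+u/1.6-.2,v/1.6-.2),139) for u,v in((430,89),(428,523),(416,300),(429,300))];print(P,(P[0]+P[1])/2,np.degrees(np.arctan2(P[0][0]-P[1][0],P[0][1]-P[1][1])))
print(bot.state()["tcp_pos"])
E
```

```text
[array([715.1, 130.3, 139. ]), array([700.6, -67.1, 139. ]), array([703.1,  46.5, 139. ]), array([708.9,  46.4, 139. ])] [707.85  31.6  139.  ] 4.201111517635273
[716.13906705  27.80460845 197.08297627]
```

View pics/t3.png

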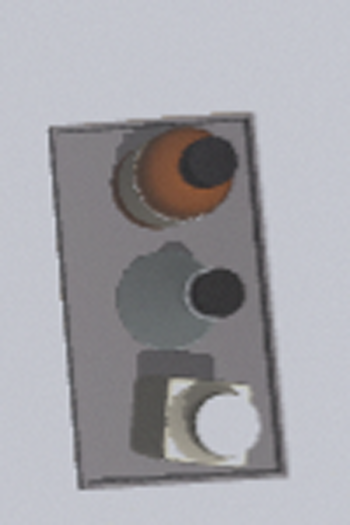

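All three stand upright in the tray (caps at about (208,160), (217,292) and (228,425) in the crop). I'll descend on the tablet along its slant.

```bash
python3 -m crank '[{"rotation":[0,0,0],"delta_pos":[0.006,0,0],"hand":0.04},{"rotation":[0,0,0],"delta_pos":[0.0007,0.0003,-0.02],"hand":0.04},{"rotation":[0,0,0],"delta_pos":[-0.0045,0.0006,-0.04],"hand":0.04},{"rotation":[0,0,0],"delta_pos":[-0.0098,0.001,-0.06],"hand":0.04},{"rotation":[0,0,0],"delta_pos":[-0.0151,0.0012,-0.08],"hand":0.04},{"rotation":[0,0,0],"delta_pos":[-0.018,0.0015,-0.091],"hand":0.04},{"rotation":[0,0,0],"delta_pos":[-0.0193,0.0015,-0.096],"hand":0.04},{"rotation":[0,0,0],"delta_pos":[-0.0193,0.0015,-0.096],"hand":0.04}]'; python3 - <<'E'
from h import *
c=bot.capture("wrist");s=bot.state();print(s["tcp_pos"],s["contact_force"])
g=cv2.cvtColor(c["frame"],cv2.COLOR_RGB2GRAY)
for v in(150,200,230,250,270,290): r=g[v,230:430]; print(v,[230+i for i in range(1,200) if (r[i]<70)!=(r[i-1]<70)])
E
```

```text
t: 22.15
tcp_pos: [696.8, 29.6, 100.5]
tcp_rot: [-0.095, 0.728, 0.674, -0.088]
contact_force: [-0.1, -0.7, 0.3]
finger_gap: 0.469
finger_force: 0.0
[697.13885693  29.54512108 100.8733714 ] [-0.90573733  0.02465007  0.02829077]
150 [304, 334]
200 [304, 333]
230 [304, 333]
250 [246, 258, 268, 280, 305, 333, 359, 371, 381, 393]
270 [259, 264, 280, 305, 332, 359, 375, 380, 412]
290 [276, 305, 332, 364]
```

```bash
python3 -m crank '[{"rotation":[0,0,0],"delta_pos":[0,0,0],"hand":0.0},{"rotation":[0,0,0],"delta_pos":[0,0,0],"hand":0.0},{"rotation":[0,0,0],"delta_pos":[0,0,0],"hand":0.0},{"rotation":[0,0,0],"delta_pos":[0,0,0],"hand":0.0},{"rotation":[0,0,0],"delta_pos":[0,0,0],"hand":0.0},{"rotation":[0,0,0],"delta_pos":[0,0,0],"hand":0.0}]' 80
python3 -m crank '[{"rotation":[0,0,0],"delta_pos":[-0.001,0,0.01],"hand":0.0},{"rotation":[0,0,0],"delta_pos":[-0.002,0,0.03],"hand":0.0},{"rotation":[0,0,0],"delta_pos":[-0.004,0,0.06],"hand":0.0},{"rotation":[0,0,0],"delta_pos":[-0.006,0,0.1],"hand":0.0},{"rotation":[0,0,0],"delta_pos":[-0.01,0,0.14],"hand":0.0},{"rotation":[0,0,0],"delta_pos":[-0.015,0,0.17],"hand":0.0},{"rotation":[0,0,0],"delta_pos":[-0.02,0,0.19],"hand":0.0},{"rotation":[0,0,0],"delta_pos":[-0.02,0,0.19],"hand":0.0}]'; python3 - <<'E'
from h import *
c=bot.capture("wrist");s=bot.state();print(s["tcp_pos"],s["tcp_rot"])
crop(c,60,0,500,370,1.6,"pics/w7.png")
g=cv2.cvtColor(c["frame"],cv2.COLOR_RGB2GRAY)
for v in(120,150,200,230,290): r=g[v,230:430]; print(v,[230+i for i in range(1,200) if (r[i]<70)!=(r[i-1]<70)])
c0=g[:,318]; print([i for i in range(1,400) if (c0[i]<70)!=(c0[i-1]<70)])
E
```

```text
t: 22.95
tcp_pos: [696.0, 29.6, 101.3]
tcp_rot: [-0.096, 0.728, 0.673, -0.089]
contact_force: [-2.9, -0.0, 4.9]
finger_gap: 0.118
finger_force: 77.8
t: 23.95
tcp_pos: [677.2, 29.4, 292.3]
tcp_rot: [-0.094, 0.728, 0.674, -0.087]
contact_force: [0.2, 0.6, -3.7]
finger_gap: 0.12
finger_force: 78.2
[676.60572868  29.61880188 290.46500284] [-0.09493098  0.72766303  0.67365011 -0.08769351]
120 [304, 336]
150 [305, 335]
200 [240, 246, 305, 334]
230 [305, 335]
290 []
[]
```

```bash
python3 -m crank '[{"rotation":[0,0,0],"delta_pos":[-0.006,0.006,0],"hand":0.0},{"rotation":[0,0,0],"delta_pos":[-0.024,0.023,0],"hand":0.0},{"rotation":[0,0,0.5],"delta_pos":[-0.05,0.048,0],"hand":0.0},{"rotation":[0,0,1],"delta_pos":[-0.08,0.077,0],"hand":0.0},{"rotation":[0,0,1.5],"delta_pos":[-0.11,0.106,0],"hand":0.0},{"rotation":[0,0,2],"delta_pos":[-0.14,0.135,0],"hand":0.0},{"rotation":[0,0,2.65],"delta_pos":[-0.17,0.164,0],"hand":0.0},{"rotation":[0,0,2.65],"delta_pos":[-0.2,0.193,0],"hand":0.0},{"rotation":[0,0,2.65],"delta_pos":[-0.23,0.222,0],"hand":0.0},{"rotation":[0,0,2.65],"delta_pos":[-0.258,0.249,0],"hand":0.0},{"rotation":[0,0,2.65],"delta_pos":[-0.28,0.27,0],"hand":0.0},{"rotation":[0,0,2.65],"delta_pos":[-0.288,0.278,0],"hand":0.0}]'
python3 -m crank '[{"rotation":[0,0,0],"delta_pos":[0,0,-0.01],"hand":0.0},{"rotation":[0,0,0],"delta_pos":[0,0,-0.03],"hand":0.0},{"rotation":[0,0,0],"delta_pos":[0,0,-0.06],"hand":0.0},{"rotation":[0,0,0],"delta_pos":[0,0,-0.09],"hand":0.0},{"rotation":[0,0,0],"delta_pos":[0,0,-0.115],"hand":0.0},{"rotation":[0,0,0],"delta_pos":[0,0,-0.13],"hand":0.0},{"rotation":[0,0,0],"delta_pos":[0,0,-0.14],"hand":0.0},{"rotation":[0,0,0],"delta_pos":[0,0,-0.14],"hand":0.0}]'
python3 - <<'E'
from h import *
from scipy.spatial.transform import Rotation as R
s=bot.state();print(s["tcp_pos"],s["contact_force"],s["q"])
q=s["tcp_rot"];print(R.from_quat([*q[1:],q[0]]).as_matrix().round(3))
c=bot.capture("wrist");crop(c,60,0,500,370,1.6,"pics/w8.png")
# predicted pixel of the drawer top front edge
print((proj(c,[[399.6+2.5,290,72],[399.6+2.5+1.5,336,72],[403.6+2.5,416,72]])-[60,0])*1.6)
E
```

```text
t: 25.5
tcp_pos: [386.2, 308.8, 289.4]
tcp_rot: [-0.093, 0.711, 0.691, -0.091]
contact_force: [0.2, -0.1, -2.8]
finger_gap: 0.118
finger_force: 78.3
t: 26.5
tcp_pos: [388.7, 307.2, 150.0]
tcp_rot: [-0.093, 0.712, 0.69, -0.091]
contact_force: [0.4, 0.1, -2.6]
finger_gap: 0.118
finger_force: 78.2
[388.73327876 307.17050774 149.96757923] [ 0.40474369  0.0786322  -2.56586636] [-0.83678958  0.51932974  0.24611972  1.8548362  -0.32468218  1.01909254
 -0.43639045]
[[ 0.031  0.966 -0.257]
 [ 1.    -0.03   0.007]
 [-0.001 -0.257 -0.966]]
[[484.   364.16]
 [488.16 268.8 ]
 [495.68  76.48]]
```

View pics/w8.png

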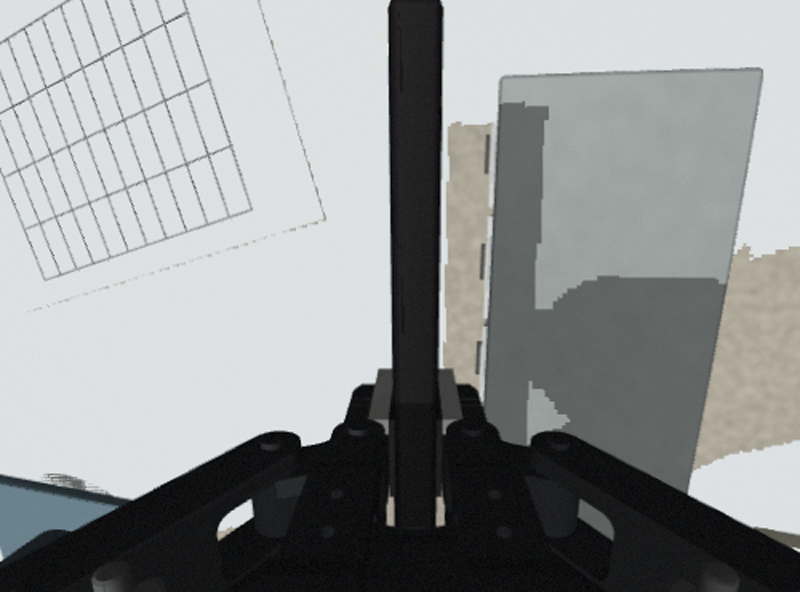

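The drawers' top front edge runs from (500,77) to (487,364), about 1.3 mm further in x than predicted. The tablet is centred and parallel to it, so I'll lower in front of it and then push up to the edge.

```bash
python3 -m crank '[{"rotation":[0,0,0],"delta_pos":[0,0,-0.01],"hand":0.0},{"rotation":[0,0,0],"delta_pos":[0,0,-0.03],"hand":0.0},{"rotation":[0,0,0],"delta_pos":[0,0,-0.045],"hand":0.0},{"rotation":[0,0,0],"delta_pos":[0,0,-0.05],"hand":0.0},{"rotation":[0,0,0],"delta_pos":[0.004,0,-0.0505],"hand":0.0},{"rotation":[0,0,0],"delta_pos":[0.009,0,-0.0505],"hand":0.0},{"rotation":[0,0,0],"delta_pos":[0.013,0,-0.0505],"hand":0.0},{"rotation":[0,0,0],"delta_pos":[0.013,0,-0.0515],"hand":0.0},{"rotation":[0,0,0],"delta_pos":[0.013,0,-0.0515],"hand":0.0}]'
```

```text
t: 27.68
tcp_pos: [401.4, 307.5, 98.8]
tcp_rot: [-0.093, 0.712, 0.69, -0.09]
contact_force: [0.2, -0.0, -3.5]
finger_gap: 0.119
finger_force: 78.4
```

```bash
python3 -m crank '[{"rotation":[0,0,0],"delta_pos":[0.001,0,0],"hand":0.0},{"rotation":[0,0,0],"delta_pos":[0.0025,0,0],"hand":0.0},{"rotation":[0,0,0],"delta_pos":[0.0025,0,-0.001],"hand":0.0},{"rotation":[0,0,0],"delta_pos":[0.0025,0,-0.0015],"hand":0.0},{"rotation":[0,0,0],"delta_pos":[0.0025,0,-0.0015],"hand":0.0},{"rotation":[0,0,0],"delta_pos":[0.0025,0,-0.0015],"hand":0.0}]'; python3 -c "
from h import *
print(bot.state()['tcp_pos'],bot.state()['contact_force'])"
```

```text
t: 28.42
tcp_pos: [403.8, 307.6, 97.4]
tcp_rot: [-0.093, 0.712, 0.69, -0.09]
contact_force: [-1.7, -0.3, 0.1]
finger_gap: 0.117
finger_force: 78.6
[403.76148916 307.56132976  97.3824726 ] [-1.65581947 -0.25955836  0.0652767 ]
```

```bash
python3 -m crank '[{"rotation":[0,0,0],"delta_pos":[0.0005,0,-0.0005],"hand":0.0},{"rotation":[0,0,0],"delta_pos":[0.0005,0,-0.0005],"hand":0.0},{"rotation":[0,0,0],"delta_pos":[0.0005,0,-0.0005],"hand":0.014},{"rotation":[0,0,0],"delta_pos":[0.0005,0,-0.0005],"hand":0.018},{"rotation":[0,0,0],"delta_pos":[0.0005,0,-0.0005],"hand":0.025},{"rotation":[0,0,0],"delta_pos":[0.0005,0,-0.0005],"hand":0.03},{"rotation":[0,0,0],"delta_pos":[0.0005,0,-0.0005],"hand":0.03},{"rotation":[0,0,0],"delta_pos":[0.0005,0,-0.0005],"hand":0.03},{"rotation":[0,0,0],"delta_pos":[0.0005,0,-0.0005],"hand":0.03}]'; python3 - <<'E'
from h import *
c=bot.capture("wrist");s=bot.state();print(s["tcp_pos"],s["contact_force"])
g=cv2.cvtColor(c["frame"],cv2.COLOR_RGB2GRAY)
for v in(100,150,200,230,245): r=g[v,230:430]; print(v,[230+i for i in range(1,200) if (r[i]<50)!=(r[i-1]<50)])
E
```

```text
t: 29.55
tcp_pos: [404.6, 307.6, 96.8]
tcp_rot: [-0.093, 0.712, 0.69, -0.09]
contact_force: [0.7, 0.1, -0.3]
finger_gap: 0.347
finger_force: 0.0
[404.58360315 307.5871433   96.78011497] [0.20257824 0.18972361 0.06176615]
100 [305, 337]
150 [305, 335]
200 [305, 334]
230 [305, 334]
245 [260, 271, 282, 290, 305, 333, 349, 358, 369, 380]
```

```bash
python3 -m crank '[{"rotation":[0,0,0],"delta_pos":[0.002,0,0.0075],"hand":0.03},{"rotation":[0,0,0],"delta_pos":[0.0065,0,0.0245],"hand":0.03},{"rotation":[0,0,0],"delta_pos":[0.013,0,0.049],"hand":0.03},{"rotation":[0,0,0],"delta_pos":[0.023,0,0.086],"hand":0.03},{"rotation":[0,0,0],"delta_pos":[0.035,-0.001,0.131],"hand":0.03},{"rotation":[0,0,0],"delta_pos":[0.045,-0.001,0.17],"hand":0.03}]'; python3 - <<'E'
from h import *
from scipy.spatial.transform import Rotation as R
s=bot.state();q=s["tcp_rot"];A=R.from_quat([*q[1:],q[0]]);B=R.from_quat([.734,.679,0,0]);print(s["tcp_pos"],(B*A.inv()).as_rotvec(degrees=True))
c=bot.capture("scene");crop(c,270,110,240,130,3.3,"pics/s2.png")
E
```

```text
t: 30.35
tcp_pos: [450.6, 306.3, 269.9]
tcp_rot: [-0.093, 0.712, 0.69, -0.089]
contact_force: [0.7, 0.8, -0.2]
finger_gap: 0.351
finger_force: 0.0
[450.64684043 306.31689824 269.94495167] [ -0.86783789 -14.75072904  -2.63929416]
```

View pics/s2.png

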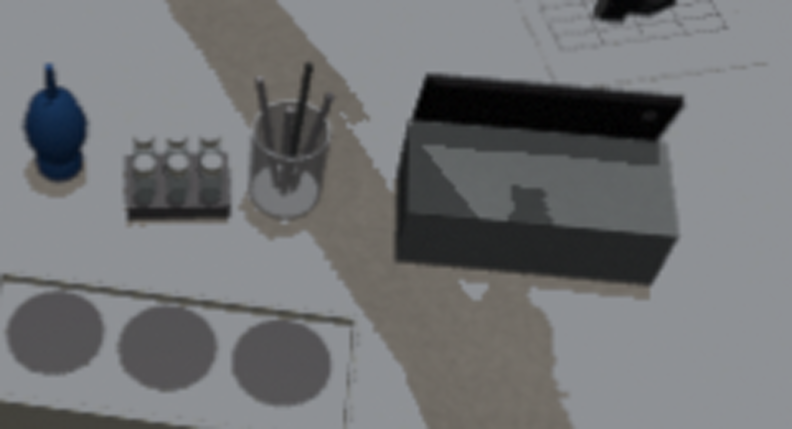

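The scene picture shows the tablet leaning on the middle of the drawer front (crop (550,105)), with the beaker, vials and blower standing as before. Now I'll fetch the round bottle.

```bash
python3 -m crank '[{"rotation":[-0.2,-3.7,-0.66],"delta_pos":[0.004,-0.02,0],"hand":0.03},{"rotation":[-0.43,-7.4,-1.32],"delta_pos":[0.012,-0.07,0],"hand":0.05},{"rotation":[-0.65,-11.1,-1.98],"delta_pos":[0.02,-0.125,0],"hand":0.07},{"rotation":[-0.87,-14.75,-2.64],"delta_pos":[0.029,-0.182,0],"hand":0.07},{"rotation":[-0.87,-14.75,-2.64],"delta_pos":[0.038,-0.24,0],"hand":0.07},{"rotation":[-0.87,-14.75,-2.64],"delta_pos":[0.047,-0.298,0],"hand":0.07},{"rotation":[-0.87,-14.75,-2.64],"delta_pos":[0.056,-0.356,0],"hand":0.07},{"rotation":[-0.87,-14.75,-2.64],"delta_pos":[0.065,-0.414,0],"hand":0.07},{"rotation":[-0.87,-14.75,-2.64],"delta_pos":[0.074,-0.472,0],"hand":0.07},{"rotation":[-0.87,-14.75,-2.64],"delta_pos":[0.083,-0.53,0],"hand":0.07},{"rotation":[-0.87,-14.75,-2.64],"delta_pos":[0.092,-0.585,-0.01],"hand":0.07},{"rotation":[-0.87,-14.75,-2.64],"delta_pos":[0.0976,-0.6234,-0.03],"hand":0.07}]' 50
python3 -m crank '[{"rotation":[0,0,0],"delta_pos":[0,0,0],"hand":0.07},{"rotation":[0,0,0],"delta_pos":[0,0,0],"hand":0.07},{"rotation":[0,0,0],"delta_pos":[0,0,0],"hand":0.07},{"rotation":[0,0,0],"delta_pos":[0,0,0],"hand":0.07}]'; python3 -c "
from h import *
print(bot.state()['tcp_pos'],bot.state()['tcp_rot'])"
```

```text
t: 31.9
tcp_pos: [547.6, -320.4, 238.4]
tcp_rot: [0.001, 0.735, 0.678, -0.001]
contact_force: [0.4, 1.2, 0.3]
finger_gap: 0.821
finger_force: 0.0
t: 32.4
tcp_pos: [547.8, -315.8, 237.5]
tcp_rot: [-0.0, 0.733, 0.68, -0.001]
contact_force: [-0.4, 0.5, 0.6]
finger_gap: 0.822
finger_force: 0.0
[ 547.77482449 -315.75129724  237.50809669] [-4.38098036e-05  7.33347136e-01  6.79854055e-01 -6.63133891e-04]
```

```bash
python3 -m crank '[{"rotation":[0,0,0],"delta_pos":[0.0005,-0.0013,-0.02],"hand":0.07},{"rotation":[0,0,0],"delta_pos":[0.0005,-0.0013,-0.05],"hand":0.07},{"rotation":[0,0,0],"delta_pos":[0.0005,-0.0013,-0.08],"hand":0.07},{"rotation":[0,0,0],"delta_pos":[0.0005,-0.0013,-0.0915],"hand":0.07},{"rotation":[0,0,0],"delta_pos":[0.0005,-0.0013,-0.0915],"hand":0.07},{"rotation":[0,0,0],"delta_pos":[0.0005,-0.0013,-0.0915],"hand":0.07},{"rotation":[0,0,0],"delta_pos":[0.0005,-0.0013,-0.0915],"hand":0.07}]'; python3 - <<'E'
from h import *
c=bot.capture("wrist");s=bot.state();print(s["tcp_pos"])
g=cv2.cvtColor(c["frame"],cv2.COLOR_RGB2GRAY)
for v in(250,260,268,276,284): r=g[v,230:400]; print(v,[230+i for i in range(1,170) if (r[i]<55)!=(r[i-1]<55)])
E
```

```text
t: 33.28
tcp_pos: [548.3, -318.6, 146.4]
tcp_rot: [0.001, 0.734, 0.679, -0.001]
contact_force: [0.6, -0.2, 0.6]
finger_gap: 0.816
finger_force: 0.0
[ 548.18743535 -318.45627029  146.25462278]
250 [234, 249, 288, 356, 359, 374, 391]
260 [357, 390]
268 [250, 284, 360, 390]
276 [249, 284, 360, 391]
284 [246, 284, 359, 394]
```

```bash
python3 -m crank '[{"rotation":[0,0,0],"delta_pos":[0.0008,0.0013,0],"hand":0.07},{"rotation":[0,0,0],"delta_pos":[0.0008,0.0013,0],"hand":0.07},{"rotation":[0,0,0],"delta_pos":[0.0008,0.0013,0],"hand":0.02},{"rotation":[0,0,0],"delta_pos":[0.0008,0.0013,0],"hand":0.02},{"rotation":[0,0,0],"delta_pos":[0.0008,0.0013,0],"hand":0.02},{"rotation":[0,0,0],"delta_pos":[0.0008,0.0013,0],"hand":0.02},{"rotation":[0,0,0],"delta_pos":[0.0008,0.0013,0],"hand":0.02},{"rotation":[0,0,0],"delta_pos":[0.0008,0.0013,0],"hand":0.02}]' 50; python3 -c "
from h import *
print(bot.state()['tcp_pos'])"
```

```text
t: 34.33
tcp_pos: [548.7, -316.9, 145.5]
tcp_rot: [-0.0, 0.734, 0.679, -0.001]
contact_force: [0.5, 0.4, 2.4]
finger_gap: 0.366
finger_force: 49.8
[ 548.70382434 -316.92212198  145.49892997]
```

```bash
python3 -m crank '[{"rotation":[0,0,0],"delta_pos":[0,0,0.015],"hand":0.02},{"rotation":[0,0,0],"delta_pos":[0,0,0.04],"hand":0.02},{"rotation":[0,0,0],"delta_pos":[0,0.006,0.065],"hand":0.02},{"rotation":[0,0,0],"delta_pos":[0.003,0.026,0.07],"hand":0.02},{"rotation":[0,0,0],"delta_pos":[0.007,0.06,0.07],"hand":0.02},{"rotation":[0,0,0],"delta_pos":[0.012,0.1,0.07],"hand":0.02},{"rotation":[0,0,0],"delta_pos":[0.018,0.145,0.07],"hand":0.02},{"rotation":[0,0,0],"delta_pos":[0.023,0.19,0.07],"hand":0.02},{"rotation":[0,0,0],"delta_pos":[0.029,0.235,0.07],"hand":0.02},{"rotation":[0,0,0],"delta_pos":[0.034,0.28,0.07],"hand":0.02},{"rotation":[0,0,0],"delta_pos":[0.04,0.325,0.07],"hand":0.02},{"rotation":[0,0,0],"delta_pos":[0.045,0.365,0.07],"hand":0.02}]'
python3 -m crank '[{"rotation":[0,0,0],"delta_pos":[0.004,0.035,0],"hand":0.02},{"rotation":[0,0,0],"delta_pos":[0.006,0.055,0],"hand":0.02},{"rotation":[0,0,0],"delta_pos":[0.0066,0.061,0],"hand":0.02},{"rotation":[0,0,0],"delta_pos":[0.0066,0.061,-0.02],"hand":0.02},{"rotation":[0,0,0],"delta_pos":[0.0066,0.061,-0.045],"hand":0.02},{"rotation":[0,0,0],"delta_pos":[0.0066,0.061,-0.06],"hand":0.02},{"rotation":[0,0,0],"delta_pos":[0.0066,0.061,-0.066],"hand":0.02},{"rotation":[0,0,0],"delta_pos":[0.0066,0.061,-0.067],"hand":0.02},{"rotation":[0,0,0],"delta_pos":[0.0066,0.061,-0.067],"hand":0.02}]'; python3 -c "
from h import *
print(bot.state()['tcp_pos'],bot.state()['contact_force'])"
```

```text
t: 35.83
tcp_pos: [592.1, 51.7, 214.3]
tcp_rot: [-0.001, 0.733, 0.68, -0.002]
contact_force: [-0.3, 0.3, -3.0]
finger_gap: 0.375
finger_force: 50.2
t: 36.95
tcp_pos: [600.6, 109.1, 149.0]
tcp_rot: [-0.0, 0.734, 0.679, -0.001]
contact_force: [-0.3, -1.0, -4.2]
finger_gap: 0.37
finger_force: 50.2
[600.62907075 109.09420231 148.99412798] [-0.34382864 -1.02039253 -4.20787749]
```

```bash
python3 -m crank '[{"rotation":[0,0,0],"delta_pos":[-0.0003,0,-0.0015],"hand":0.02},{"rotation":[0,0,0],"delta_pos":[-0.0003,0,-0.0025],"hand":0.02},{"rotation":[0,0,0],"delta_pos":[-0.0003,0,-0.0034],"hand":0.02},{"rotation":[0,0,0],"delta_pos":[-0.0003,0,-0.0034],"hand":0.02},{"rotation":[0,0,0],"delta_pos":[-0.0003,0,-0.0034],"hand":0.02}]'
```

```text
t: 37.58
tcp_pos: [600.2, 109.2, 145.4]
tcp_rot: [-0.0, 0.734, 0.679, -0.001]
contact_force: [0.4, -0.9, 2.6]
finger_gap: 0.368
finger_force: 50.7
```

```bash
python3 -m crank '[{"rotation":[0,0,0],"delta_pos":[0,0,0],"hand":0.05},{"rotation":[0,0,0],"delta_pos":[0,0,0],"hand":0.07},{"rotation":[0,0,0],"delta_pos":[0,0,0],"hand":0.07},{"rotation":[0,0,0],"delta_pos":[0,0,0.03],"hand":0.07},{"rotation":[0,0,0],"delta_pos":[0,0,0.07],"hand":0.07},{"rotation":[0,0,0],"delta_pos":[-0.006,-0.02,0.09],"hand":0.07},{"rotation":[0,0,0],"delta_pos":[-0.022,-0.07,0.09],"hand":0.07},{"rotation":[0,0,0],"delta_pos":[-0.041,-0.13,0.09],"hand":0.07},{"rotation":[0,0,0],"delta_pos":[-0.06,-0.19,0.09],"hand":0.07},{"rotation":[0,0,0],"delta_pos":[-0.078,-0.248,0.09],"hand":0.07},{"rotation":[0,0,0],"delta_pos":[-0.097,-0.308,0.09],"hand":0.07},{"rotation":[0,0,0],"delta_pos":[-0.115,-0.363,0.09],"hand":0.07}]'
python3 -m crank '[{"rotation":[0,0,0],"delta_pos":[-0.014,-0.045,0],"hand":0.07},{"rotation":[0,0,0],"delta_pos":[-0.022,-0.0675,0],"hand":0.07},{"rotation":[0,0,0],"delta_pos":[-0.022,-0.0675,-0.02],"hand":0.07},{"rotation":[0,0,0],"delta_pos":[-0.022,-0.0675,-0.06],"hand":0.07},{"rotation":[0,0,0],"delta_pos":[-0.022,-0.0675,-0.09],"hand":0.07},{"rotation":[0,0,0],"delta_pos":[-0.022,-0.0675,-0.102],"hand":0.07},{"rotation":[0,0,0],"delta_pos":[-0.022,-0.0675,-0.102],"hand":0.07},{"rotation":[0,0,0],"delta_pos":[-0.022,-0.0675,-0.102],"hand":0.07}]'; python3 - <<'E'
from h import *
c=bot.capture("wrist");s=bot.state();print(s["tcp_pos"])
g=cv2.cvtColor(c["frame"],cv2.COLOR_RGB2GRAY)
for v in(260,268,276,284): r=g[v,230:400]; print(v,[230+i for i in range(1,170) if (r[i]<55)!=(r[i-1]<55)])
E
```

```text
t: 39.08
tcp_pos: [483.9, -255.9, 235.1]
tcp_rot: [-0.0, 0.734, 0.679, -0.001]
contact_force: [0.5, -0.5, -0.1]
finger_gap: 0.818
finger_force: 0.0
t: 40.08
tcp_pos: [463.5, -322.0, 134.1]
tcp_rot: [0.001, 0.734, 0.679, -0.001]
contact_force: [-0.4, -0.4, 0.9]
finger_gap: 0.822
finger_force: 0.0
[ 463.53780666 -321.89794688  134.14664164]
260 [250, 286, 353, 390]
268 [278, 284, 355, 390]
276 [249, 284, 356, 391]
284 [246, 284, 355, 394]
```

Well centred (stopper middle 320, fingers 319.5), so I'll grasp it.

```bash
python3 -m crank '[{"rotation":[0,0,0],"delta_pos":[0,0.0007,-0.0005],"hand":0.07},{"rotation":[0,0,0],"delta_pos":[0,0.0007,-0.0005],"hand":0.02},{"rotation":[0,0,0],"delta_pos":[0,0.0007,-0.0005],"hand":0.02},{"rotation":[0,0,0],"delta_pos":[0,0.0007,-0.0005],"hand":0.02},{"rotation":[0,0,0],"delta_pos":[0,0.0007,-0.0005],"hand":0.02},{"rotation":[0,0,0],"delta_pos":[0,0.0007,-0.0005],"hand":0.02},{"rotation":[0,0,0],"delta_pos":[0,0.0007,-0.0005],"hand":0.02}]' 40; python3 -c "
from h import *
print(bot.state()['tcp_pos'])"
```

```text
t: 41.0
tcp_pos: [463.2, -320.8, 132.7]
tcp_rot: [0.0, 0.734, 0.679, -0.001]
contact_force: [0.6, -0.9, 3.9]
finger_gap: 0.365
finger_force: 39.8
[ 463.1852233  -320.78424128  132.6881064 ]
```

```bash
python3 -m crank '[{"rotation":[0,0,0],"delta_pos":[0,0,0.015],"hand":0.02},{"rotation":[0,0,0],"delta_pos":[0,0,0.04],"hand":0.02},{"rotation":[0,0,0],"delta_pos":[0.002,0.006,0.065],"hand":0.02},{"rotation":[0,0,0],"delta_pos":[0.01,0.026,0.07],"hand":0.02},{"rotation":[0,0,0],"delta_pos":[0.023,0.06,0.07],"hand":0.02},{"rotation":[0,0,0],"delta_pos":[0.039,0.1,0.07],"hand":0.02},{"rotation":[0,0,0],"delta_pos":[0.057,0.145,0.07],"hand":0.02},{"rotation":[0,0,0],"delta_pos":[0.075,0.19,0.07],"hand":0.02},{"rotation":[0,0,0],"delta_pos":[0.092,0.235,0.07],"hand":0.02},{"rotation":[0,0,0],"delta_pos":[0.109,0.28,0.07],"hand":0.02},{"rotation":[0,0,0],"delta_pos":[0.123,0.314,0.07],"hand":0.02},{"rotation":[0,0,0],"delta_pos":[0.131,0.334,0.07],"hand":0.02}]'
python3 -m crank '[{"rotation":[0,0,0],"delta_pos":[0.0018,0.0062,0],"hand":0.02},{"rotation":[0,0,0],"delta_pos":[0.0018,0.0062,-0.02],"hand":0.02},{"rotation":[0,0,0],"delta_pos":[0.0018,0.0062,-0.045],"hand":0.02},{"rotation":[0,0,0],"delta_pos":[0.0018,0.0062,-0.06],"hand":0.02},{"rotation":[0,0,0],"delta_pos":[0.0018,0.0062,-0.066],"hand":0.02},{"rotation":[0,0,0],"delta_pos":[0.0018,0.0062,-0.068],"hand":0.02},{"rotation":[0,0,0],"delta_pos":[0.0018,0.0062,-0.068],"hand":0.02},{"rotation":[0,0,0],"delta_pos":[0.0018,0.0062,-0.068],"hand":0.02}]'; python3 -c "
from h import *
print(bot.state()['tcp_pos'],bot.state()['contact_force'])"
```

```text
t: 42.5
tcp_pos: [593.7, 15.4, 202.4]
tcp_rot: [-0.001, 0.733, 0.68, -0.001]
contact_force: [0.4, -0.9, -1.7]
finger_gap: 0.362
finger_force: 39.8
t: 43.5
tcp_pos: [596.0, 19.6, 135.0]
tcp_rot: [-0.0, 0.734, 0.679, -0.001]
contact_force: [-0.1, -0.6, -0.7]
finger_gap: 0.363
finger_force: 39.9
[595.98306162  19.59999638 134.98694652] [-0.11793179 -0.63618695 -0.68956598]
```

```bash
python3 -m crank '[{"rotation":[0,0,0],"delta_pos":[0,-0.0002,-0.001],"hand":0.02},{"rotation":[0,0,0],"delta_pos":[0,-0.0002,-0.002],"hand":0.02},{"rotation":[0,0,0],"delta_pos":[0,-0.0002,-0.0023],"hand":0.02},{"rotation":[0,0,0],"delta_pos":[0,-0.0002,-0.0023],"hand":0.02}]'
```

```text
t: 44.0
tcp_pos: [596.0, 19.4, 132.6]
tcp_rot: [-0.0, 0.734, 0.679, -0.001]
contact_force: [-0.6, 0.5, 5.2]
finger_gap: 0.369
finger_force: 40.6
```

```bash
python3 -m crank '[{"rotation":[0,0,0],"delta_pos":[0,0,0.0005],"hand":0.05},{"rotation":[0,0,0],"delta_pos":[0,0,0.0005],"hand":0.07},{"rotation":[0,0,0],"delta_pos":[0,0,0.0005],"hand":0.07},{"rotation":[0,0,0],"delta_pos":[0,0,0.03],"hand":0.07},{"rotation":[0,0,0],"delta_pos":[0,0,0.07],"hand":0.07},{"rotation":[0,0,0],"delta_pos":[-0.01,-0.016,0.1],"hand":0.07},{"rotation":[0,0,0],"delta_pos":[-0.038,-0.06,0.1],"hand":0.07},{"rotation":[0,0,0],"delta_pos":[-0.068,-0.107,0.1],"hand":0.07},{"rotation":[0,0,0],"delta_pos":[-0.1,-0.158,0.1],"hand":0.07},{"rotation":[0,0,0],"delta_pos":[-0.132,-0.208,0.1],"hand":0.07},{"rotation":[0,0,0],"delta_pos":[-0.164,-0.258,0.1],"hand":0.07},{"rotation":[0,0,0],"delta_pos":[-0.193,-0.304,0.1],"hand":0.07}]'
python3 -m crank '[{"rotation":[0,0,0],"delta_pos":[-0.018,-0.03,0],"hand":0.07},{"rotation":[0,0,0],"delta_pos":[-0.0254,-0.0407,0],"hand":0.07},{"rotation":[0,0,0],"delta_pos":[-0.0254,-0.0407,-0.01],"hand":0.07},{"rotation":[0,0,0],"delta_pos":[-0.0254,-0.0407,-0.04],"hand":0.07},{"rotation":[0,0,0],"delta_pos":[-0.0254,-0.0407,-0.075],"hand":0.07},{"rotation":[0,0,0],"delta_pos":[-0.0254,-0.0407,-0.095],"hand":0.07},{"rotation":[0,0,0],"delta_pos":[-0.0254,-0.0407,-0.096],"hand":0.07},{"rotation":[0,0,0],"delta_pos":[-0.0254,-0.0407,-0.096],"hand":0.07}]' 50; python3 - <<'E'
from h import *
c=bot.capture("wrist");s=bot.state();print(s["tcp_pos"],s["tcp_rot"])
g=cv2.cvtColor(c["frame"],cv2.COLOR_RGB2GRAY)
for v in(268,276,284):
  print(v,g[v,240:400:4].tolist())
E
```

```text
t: 45.5
tcp_pos: [401.2, -286.3, 232.3]
tcp_rot: [-0.0, 0.734, 0.679, -0.001]
contact_force: [0.9, -0.2, 0.4]
finger_gap: 0.822
finger_force: 0.0
t: 46.5
tcp_pos: [378.0, -324.7, 136.4]
tcp_rot: [-0.0, 0.733, 0.68, -0.001]
contact_force: [0.6, 0.3, 0.3]
finger_gap: 0.817
finger_force: 0.0
[ 378.06898728 -325.07144449  136.69050337] [ 1.51357535e-04  7.33541743e-01  6.79643787e-01 -9.00482476e-04]
268 [3, 12, 9, 217, 214, 215, 216, 117, 160, 161, 161, 161, 158, 159, 159, 160, 159, 161, 161, 160, 160, 159, 160, 161, 160, 161, 160, 159, 161, 160, 160, 156, 215, 216, 217, 215, 216, 194, 9, 8]
276 [11, 5, 12, 214, 215, 215, 216, 149, 158, 159, 158, 157, 159, 157, 160, 159, 161, 159, 160, 161, 159, 159, 156, 159, 159, 159, 159, 160, 158, 159, 159, 159, 215, 216, 217, 215, 216, 216, 2, 0]
284 [10, 11, 215, 216, 215, 215, 216, 216, 161, 159, 159, 158, 159, 159, 160, 159, 161, 161, 160, 159, 158, 161, 160, 159, 159, 160, 159, 159, 160, 159, 159, 176, 215, 216, 215, 216, 216, 215, 216, 6]
```

```bash
python3 -m crank '[{"rotation":[0,0,0],"delta_pos":[-0.0006,-0.0002,0.0003],"hand":0.07},{"rotation":[0,0,0],"delta_pos":[-0.0006,-0.0002,0.0003],"hand":0.03},{"rotation":[0,0,0],"delta_pos":[-0.0006,-0.0002,0.0003],"hand":0.03},{"rotation":[0,0,0],"delta_pos":[-0.0006,-0.0002,0.0003],"hand":0.03},{"rotation":[0,0,0],"delta_pos":[-0.0006,-0.0002,0.0003],"hand":0.03},{"rotation":[0,0,0],"delta_pos":[-0.0006,-0.0002,0.0003],"hand":0.03},{"rotation":[0,0,0],"delta_pos":[-0.0006,-0.0002,0.0003],"hand":0.03}]' 50; python3 -c "
from h import *
print(bot.state()['tcp_pos'])"
```

```text
t: 47.42
tcp_pos: [377.0, -325.7, 137.0]
tcp_rot: [-0.0, 0.734, 0.679, -0.001]
contact_force: [0.0, 0.6, 5.8]
finger_gap: 0.476
finger_force: 50.0
[ 376.95435952 -325.69105646  137.00989601]
```

```bash
python3 -m crank '[{"rotation":[0,0,0],"delta_pos":[0,0,0.015],"hand":0.03},{"rotation":[0,0,0],"delta_pos":[0,0,0.04],"hand":0.03},{"rotation":[0,0,0],"delta_pos":[0.005,0.006,0.065],"hand":0.03},{"rotation":[0,0,0],"delta_pos":[0.02,0.024,0.07],"hand":0.03},{"rotation":[0,0,0],"delta_pos":[0.045,0.053,0.07],"hand":0.03},{"rotation":[0,0,0],"delta_pos":[0.075,0.089,0.07],"hand":0.03},{"rotation":[0,0,0],"delta_pos":[0.105,0.125,0.07],"hand":0.03},{"rotation":[0,0,0],"delta_pos":[0.135,0.16,0.07],"hand":0.03},{"rotation":[0,0,0],"delta_pos":[0.165,0.196,0.07],"hand":0.03},{"rotation":[0,0,0],"delta_pos":[0.19,0.226,0.07],"hand":0.03},{"rotation":[0,0,0],"delta_pos":[0.204,0.242,0.07],"hand":0.03},{"rotation":[0,0,0],"delta_pos":[0.208,0.2463,0.07],"hand":0.03}]'
python3 -m crank '[{"rotation":[0,0,0],"delta_pos":[0,0,0],"hand":0.03},{"rotation":[0,0,0],"delta_pos":[0,0,-0.02],"hand":0.03},{"rotation":[0,0,0],"delta_pos":[0,0,-0.045],"hand":0.03},{"rotation":[0,0,0],"delta_pos":[0,0,-0.06],"hand":0.03},{"rotation":[0,0,0],"delta_pos":[0,0,-0.066],"hand":0.03},{"rotation":[0,0,0],"delta_pos":[0,0,-0.068],"hand":0.03},{"rotation":[0,0,0],"delta_pos":[0,0,-0.068],"hand":0.03},{"rotation":[0,0,0],"delta_pos":[0,0,-0.068],"hand":0.03}]'; python3 -c "
from h import *
print(bot.state()['tcp_pos'],bot.state()['contact_force'])"
```

```text
t: 48.92
tcp_pos: [584.8, -78.8, 206.5]
tcp_rot: [-0.0, 0.734, 0.68, -0.001]
contact_force: [-0.6, -0.4, -2.7]
finger_gap: 0.482
finger_force: 51.1
t: 49.92
tcp_pos: [585.0, -79.3, 139.0]
tcp_rot: [0.0, 0.734, 0.679, -0.001]
contact_force: [1.2, 0.1, -2.4]
finger_gap: 0.477
finger_force: 51.1
[584.99416948 -79.29859898 138.99417412] [ 1.16287664  0.09366625 -2.40144322]
```

Lower, release, retreat up and away, then check numerically.

```bash
python3 -m crank '[{"rotation":[0,0,0],"delta_pos":[0,0,-0.001],"hand":0.03},{"rotation":[0,0,0],"delta_pos":[0,0,-0.002],"hand":0.03},{"rotation":[0,0,0],"delta_pos":[0,0,-0.0023],"hand":0.03},{"rotation":[0,0,0],"delta_pos":[0,0,-0.0023],"hand":0.03}]'
python3 -m crank '[{"rotation":[0,0,0],"delta_pos":[0,0,0],"hand":0.05},{"rotation":[0,0,0],"delta_pos":[0,0,0],"hand":0.07},{"rotation":[0,0,0],"delta_pos":[0,0,0],"hand":0.07},{"rotation":[0,0,0],"delta_pos":[0,0,0.03],"hand":0.07},{"rotation":[0,0,0],"delta_pos":[0,0,0.08],"hand":0.07},{"rotation":[0,0,0],"delta_pos":[0,0,0.14],"hand":0.07},{"rotation":[0,0,0],"delta_pos":[-0.05,-0.03,0.16],"hand":0.07},{"rotation":[0,0,0],"delta_pos":[-0.1,-0.07,0.16],"hand":0.07},{"rotation":[0,0,0],"delta_pos":[-0.13,-0.11,0.16],"hand":0.07},{"rotation":[0,0,0],"delta_pos":[-0.13,-0.16,0.16],"hand":0.07},{"rotation":[0,0,0],"delta_pos":[-0.13,-0.2,0.16],"hand":0.07},{"rotation":[0,0,0],"delta_pos":[-0.13,-0.2,0.16],"hand":0.07}]'
python3 - <<'E'
from h import *
a=cv2.imread("pics/top0.png");t=bot.capture("top");b=t["frame"][:,:,::-1]
cv2.imwrite("pics/topend.png",b)
# displacement of each item between first and last picture, by template match
for n,(x,y,w,h) in dict(round=(262,166,36,36),flask=(300,170,34,34),square=(336,170,34,34),beaker=(266,232,36,36),vials=(300,232,42,34),blower=(348,244,28,28)).items():
    T=a[y:y+h,x:x+w]; S=b[y-8:y+h+8,x-8:x+w+8]
    r=cv2.matchTemplate(S,T,cv2.TM_CCOEFF_NORMED);_,m,_,p=cv2.minMaxLoc(r);px,py=p
    f=lambda l,c0,rr:(l-rr)/(2*(l-2*c0+rr)+1e-9)
    dx=px-8+(f(r[py,px-1],m,r[py,px+1]) if 0<px<16 else 0);dy=py-8+(f(r[py-1,px],m,r[py+1,px]) if 0<py<16 else 0)
    print(n,round(m,3),round(dx,2),round(dy,2))
c=bot.capture("scene")["frame"];cv2.imwrite("pics/sceneend.png",c[:,:,::-1]);s0=cv2.imread("pics/scene0.png")
for n,(x,y,w,h) in dict(round=(342,172,34,60),flask=(305,172,36,58),square=(268,164,36,60),beaker=(342,128,32,50),vials=(304,148,40,28),blower=(272,126,30,40)).items():
    r=cv2.matchTemplate(np.ascontiguousarray(c[y-6:y+h+6,x-6:x+w+6,::-1]),s0[y:y+h,x:x+w],cv2.TM_CCOEFF_NORMED);_,m,_,p=cv2.minMaxLoc(r);print("s",n,round(m,3),p[0]-6,p[1]-6)
# tablet: dark region at drawers in scene
print(bot.state()["tcp_pos"],bot.state()["t"])
E
```

```text
t: 50.42
tcp_pos: [585.0, -79.2, 137.1]
tcp_rot: [-0.0, 0.734, 0.679, -0.001]
contact_force: [-1.4, 1.0, 6.7]
finger_gap: 0.475
finger_force: 51.9
t: 51.92
tcp_pos: [453.4, -282.7, 296.3]
tcp_rot: [0.0, 0.736, 0.677, -0.002]
contact_force: [-0.0, 0.8, -1.3]
finger_gap: 0.817
finger_force: 0.0
round 0.996 0.03 -0.03
flask 0.995 0.06 -0.06
square 0.942 -0.03 -0.33
beaker 0.999 -0.01 0.0
vials 0.999 0.01 0.0
blower 0.927 0.1 0.23
s round 0.971 0 0
s flask 0.796 0 0
s square 0.932 0 0
s beaker 0.986 0 0
s vials 0.982 0 0
s blower 0.934 0 0
[ 454.39672938 -279.0481369   295.85001254] 52.025
```

```bash
python3 - <<'E'
from h import *
a=cv2.imread("pics/s2.png");c=bot.capture("scene");crop(c,270,110,240,130,3.3,"pics/s3.png");b=cv2.imread("pics/s3.png")
print(np.abs(a[60:300,380:700].astype(int)-b[60:300,380:700]).mean())
bot.sign_off()
E
```

```text
4.580659722222222
the job is handed in; nothing more can be done
```

The job is handed in: the tablet leans centred on the drawer front at about its original slant, screen outwards, and all three vessels are back upright in the caddy. The last pictures put each within about 1 mm of where it started, and show no shift of the beaker, vial rack or blower.

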